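Refill the dry box's desiccant and hold its reset key turned

ROBOT

A 6-joint arm with a two-finger parallel gripper is mounted at the origin on the work surface. World frame = base frame: x ahead of the robot, y to its left, z up, the work surface at z = 0. Lengths are in m, angles in rad, forces in N, time in s.
With the tool pointing down it reaches from about 0.35 to 0.975 m from the base axis. Payload 4.9 kg.
Tool frame: the origin (TCP) lies midway between the tips of the shut fingers; the grasp point (between the pads) lies 19 mm behind it; z points along the fingers, y is the direction in which the jaws open and shut (so a half turn about z gives the same grasp; the last joint's range is limited). The gripper opens to 85 mm and grips with 20 to 120 N. Pads are 22 mm wide; open, the fingers measure 114 mm over their backs; the gripper's body (76 mm by 85 mm) begins 54 mm behind the grasp point. The pads swing forward as they close: fully open they stand 13 mm farther back than shut.
Start: joints at [-1.378, 0.053, 1.613, -0, 1.476, -0.119], TCP at [0.192, -0.595, 0.231] pointing down, gripper open.
Joint ranges: [-3.01, 3.01], [-1.01, 2.22], [0.06, 2.58], [-1.02, 4.17], [0.09, 2.62], [-3.14, 3.14]. Speed limits (rad/s): [2.57, 2.57, 3.14, 3.14, 3.14, 3.14].

INTERFACE

Orientations are given as a unit quaternion [w, x, y, z].
In Python, from plant import manip gives the robot as it stands. The module is installed in compiled form; this text tells all that it offers.
- The arm moves only by the tool move_arm, never from a script. Its argument "rows" is a list of rows, each an object of numbers: "tx", "ty", "tz": the shift along the tool's x, y, z in m; "ax", "ay", "az": the turn, a rotation vector about the tool's x, y, z in degrees; "jaw": the closure in counts, from 0 (fully open) to 255 (shut). In form: [{"tx": .., "ty": .., "tz": .., "ax": .., "ay": .., "az": .., "jaw": ..}, ...]. A call has 1 to 12 rows; each row shifts and turns the pose as measured when the row begins, along the tool's axes as they then stand; what a row does not reach is not made up. A row lasts 1/10 s, in which the tool goes at most 50 mm and 8.59 degrees, less where a joint would pass 70% of its speed; a pose out of reach is approached as far as the arm can. A call with a gripper value outside its range is refused whole. The fingers move at their own pace and stop on an object; the grip force is fixed at half the most. Time passes only in rows, so rows that do not move let the fingers close. It gives the time, the measured TCP pose, the force and the opening at its end, in the units of the state.
- manip.state(): the state, without advancing time (a new reading comes with each control period).
- manip.grab_frame(name): name is "scene" or "side" or "wrist"; returns a dict with "color" (384x512x3 uint8, red, green, blue), "intrinsics" (3x3 intrinsics, pixels), "R" (3x3) and "t" (3): a world point X has camera coordinates R X + t. Camera axes: x right, y down, z forward; pixel columns grow to the right and rows downward; lengths in m; the calibration is good to about 2 mm. A picture is of the moment at which its call begins. There is no depth.
- manip.job_done(): hands the job in, once; it reports no verdict.
The state is a dict: "time": time; "joint_pos": joint angles; "joint_vel": joint speeds; "joint_efforts": joint torques, N m; "tool_pos": TCP position; "tool_rot": TCP orientation; "contact_force": force on the tool from outside, world axes, zero at the start; "ft_torque": the same for the moment, N m; "gripper_width": opening from 0.0 (shut) to 1.0 (fully open).
Only numpy, scipy, OpenCV 4.12 (cv2) and the standard library are available. Lean on these libraries where they do the work, as an engineer would, in place of code of your own. Each camera call takes 0.05 s, during which the arm holds its last target.

TASK

Pick up the cup, tip all five desiccant balls from it into the open hopper on the grey dry box and stand the empty cup upright back on the shelf. Then pull the key out of its acrylic block, push it fully home in the box's lock, working it past the sticky pins, turn it a quarter clockwise to the stop, and finish while still gripping the key and holding it turned against its spring. Leave the lenses, the adapter and the hot shoe covers where they are.

Things in the scene. Friction and masses are not known exactly. Their poses are not given: they have to be found in the camera images.
- cup_center (a point): Thin aluminium cup, open at the top, loose, about 90 g, with five white balls in one layer. Outside diameter 56 mm at the foot, 72 mm at the rim; 70 mm high, wall 3 mm, floor 5 mm. This point is on its axis half-way up (35 mm); z is its axis towards the mouth. It stands upright on the shelf; it and the key block may have swapped places.
- cup: The same cup: its origin is the centre of the underside.
- ball0_center (a point): Centre of one of the five white ceramic desiccant balls, 16 mm in diameter, 10 g; they roll freely.
- ball1_center (a point): Centre of one of the five white ceramic desiccant balls, 16 mm in diameter, 10 g; they roll freely.
- ball2_center (a point): Centre of one of the five white ceramic desiccant balls, 16 mm in diameter, 10 g; they roll freely.
- ball3_center (a point): Centre of one of the five white ceramic desiccant balls, 16 mm in diameter, 10 g; they roll freely.
- ball4_center (a point): Centre of one of the five white ceramic desiccant balls, 16 mm in diameter, 10 g; they roll freely.
- hopper_floor (a point): Centre of the inside floor of the square open hopper on the +y half of the grey dry box (fixed, 200 mm x by 260 mm y by 100 mm high, black latch on its -x face, random yaw). Inside 96 x 96 mm, walls 4 mm, rim 38 mm above this point (142 mm above the shelf). Box axes: x away from the latch, z up. The lock is 132 mm away, on the -y half.
- plug_mouth (a point): Centre of the key slot's mouth, on top of the steel lock plug, 138 mm above the shelf, flush with a round collar 53 mm across. The key goes straight down. Slot 16 mm long (this point's x, turns with the plug), 7 mm wide (y), 38 mm deep, mouth bevelled. Two sticky spring pins poke in from its ends, 10 and 18 mm down: 5 to 20 N to push past, less with a wiggle.
- plug (a joint): Angle of the lock plug, rad: 0 at rest (slot along the box's x axis), grows clockwise seen from above to a hard stop at 1.57. A spring (0.08 N m/rad, friction 0.02 N m) turns it back if the key is let go. The key has about 0.15 rad of play in the slot: turn it that much further than a quarter to bring the plug to its stop.
- key_bow (a point): Centre of the key's bow (grip): black plastic slab 30 mm wide (x), 10 mm thick (y), 32 mm tall (z; up, from blade to bow). Key 30 g, standing blade-down in a slot of a clear acrylic block (56 x 56 mm, 34 mm high, fixed, random yaw), bow centre 64 mm above the shelf. Pull it straight up at least 30 mm to free it. Half a turn about z makes no difference.
- key_tip (a point): Pointed tip of the key's blade, 58 mm below the bow centre; same axes. Blade 14 mm wide (x), 5 mm thick (y), 28 mm from tip to shoulder, last 7 mm a wedge. Between blade and bow a steel neck 19 x 9 mm, 14 mm tall. Fully home, its shoulder rests on the plug: tip 28 mm below the slot's mouth, bow centre 30 mm above it.
- key: The same key: its origin is the tip of the blade.
- lens0: Black camera lens standing on step 1 of the clear acrylic risers on the left, 50 mm tall, 62 mm in diameter; origin at the centre of its underside. To be left alone.
- lens1: Black camera lens standing on step 2 of the clear acrylic risers on the left, 72 mm tall, 66 mm in diameter; origin at the centre of its underside. To be left alone.
- lens2: Black camera lens standing on step 3 of the clear acrylic risers on the left, 100 mm tall, 72 mm in diameter; origin at the centre of its underside. To be left alone.
- lens3: Black camera lens standing on step 4 of the clear acrylic risers on the left, 135 mm tall, 80 mm in diameter; origin at the centre of its underside. To be left alone.
- adapter: Aluminium lens mount adapter ring, 64 mm outside, 50 mm inside, 18 mm high, lying on the shelf at the right; origin at the centre of its underside. To be left alone.
- cover0: Metal hot shoe cover, 18 x 18 x 6 mm, in the small white ceramic bowl (96 mm across, 38 mm high, fixed). To be left alone.
- cover1: The other hot shoe cover in the bowl. To be left alone.

How it is judged:
By the outcome, as a careful person would: the job done as asked, in the order asked, and still so for the second after the job is handed in, while the arm keeps its last pose, push and grip.
It also fails if it takes over 64 s, if anything falls off the work surface, if the arm or the gripper's body presses on something with over 40 N, if the wrist force passes 120 N, or if a joint passes its speed limit or range.

## Working session

There is one attempt and no reset: what is moved stays moved. The work goes in short steps, Python scripts to look and compute and a tool call to move; the robot and the scene stay as the last step left them, time stands still between calls to the robot, and variables do not carry over. Pictures are saved under pics/ and viewed, and the job is handed in when it is done.

Besides the shell and the picture viewer there is one more tool, called after "Emit:" as name(argument=value, ...) on one line, values as JSON. move_arm: Moves the arm, as the interface text tells. Its arguments: {"type":"object","properties":{"rows":{"type":"array"}},"required":["rows"]}

```bash
mkdir -p pics; cat > h.py <<'E'
import numpy as np, cv2, json
from plant import manip
def grab(n,fn=None):
    f=manip.grab_frame(n)
    if fn: cv2.imwrite('pics/'+fn,f['color'][:,:,::-1])
    return f
def proj(f,X):
    X=np.atleast_2d(X); c=X@np.array(f['R']).T+np.array(f['t']); p=c@np.array(f['intrinsics']).T
    return p[:,:2]/p[:,2:]
def ray(f,u,v):
    R=np.array(f['R']);t=np.array(f['t']);K=np.array(f['intrinsics'])
    d=R.T@np.linalg.solve(K,[u,v,1.]); return -R.T@t,d/np.linalg.norm(d)
def onz(f,u,v,z):
    o,d=ray(f,u,v); return o+d*(z-o[2])/d[2]
def tri(f1,p1,f2,p2):
    o1,d1=ray(f1,*p1);o2,d2=ray(f2,*p2)
    A=np.stack([d1,-d2],1);s=np.linalg.lstsq(A,o2-o1,rcond=None)[0]
    a=o1+d1*s[0];b=o2+d2*s[1];return (a+b)/2,np.linalg.norm(a-b)
E
python3 - <<'E'
from h import *
s=manip.state(); print({k:np.round(v,3).tolist() for k,v in s.items()})
for n in ['scene','side','wrist']:
    f=grab(n,n+'0.png'); print(n,-np.array(f['R']).T@f['t'],np.array(f['R'])[2],f['intrinsics'][0])
E
```

```text
{'time': 0.0, 'joint_pos': [-1.378, 0.053, 1.614, -0.0, 1.476, -0.119], 'joint_vel': [0.001, -0.0, -0.0, -0.002, -0.002, -0.0], 'joint_efforts': [-0.001, -39.368, -37.018, -0.0, 0.007, 0.0], 'tool_pos': [0.192, -0.594, 0.23], 'tool_rot': [-0.001, 0.988, 0.155, -0.0], 'contact_force': [-0.636, -0.094, -0.6], 'ft_torque': [-0.001, -0.013, 0.008], 'gripper_width': 0.998}
scene [1.27773059 0.19794492 1.1612812 ] [-0.56315263 -0.14142183 -0.81416152] [390.07907415   0.         253.04988312]
side [ 0.22881582 -0.94978432  1.312726  ] [ 0.2126835   0.60265061 -0.76914106] [488.61899138   0.         250.65952612]
wrist [ 0.26374266 -0.57180151  0.37366336] [-0.28540619 -0.09058555 -0.95411612] [316.16553484   0.         256.11342579]
```

View pics/scene0.png

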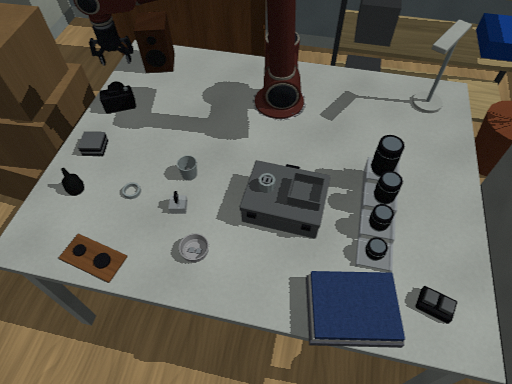

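View pics/side0.png

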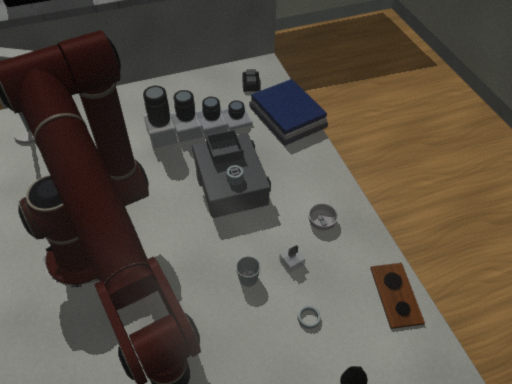

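View pics/wrist0.png

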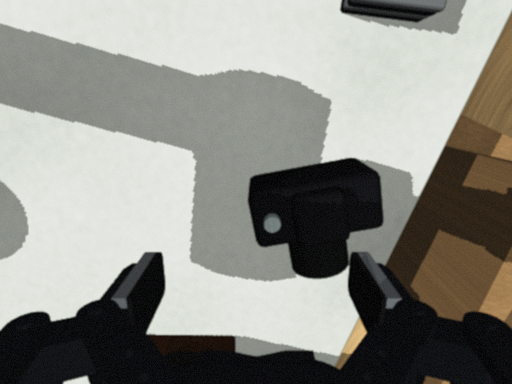

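The scene view has the cup at about (187,167), the key block at (177,203), the dry box with the lock at (267,180) and the hopper at (302,193). In the side view the cup is at (248,271) and the key at (292,255). I'll zoom in on these.

```bash
python3 - <<'E'
import cv2,numpy as np
a=cv2.imread('pics/scene0.png');b=cv2.imread('pics/side0.png')
def z(i,x,y,w,h,fx,fy): return cv2.resize(i[y:y+h,x:x+w],(fx,fy),interpolation=cv2.INTER_CUBIC)
t=np.hstack([z(a,150,145,60,75,400,500),z(b,225,230,90,112,400,500)])
cv2.imwrite('pics/z1.png',t)
t=np.hstack([z(a,235,155,100,90,400,360),z(b,185,125,100,90,400,360)])
cv2.imwrite('pics/z2.png',t)
E
```

```text
(no output)
```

View pics/z1.png

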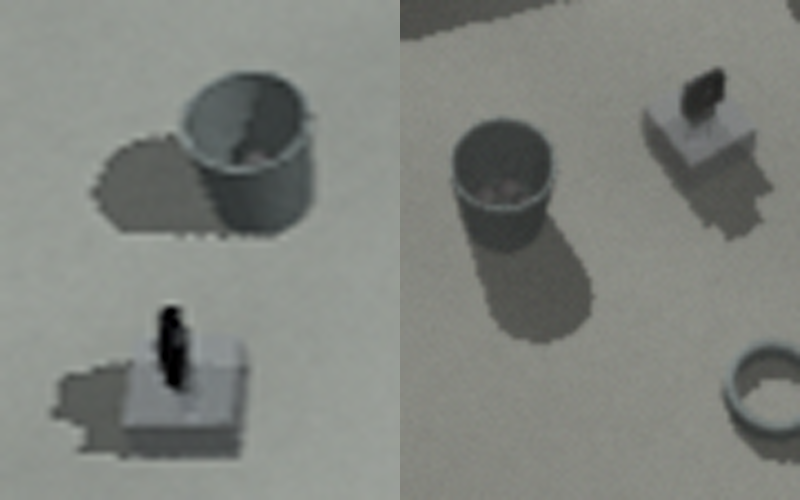

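View pics/z2.png

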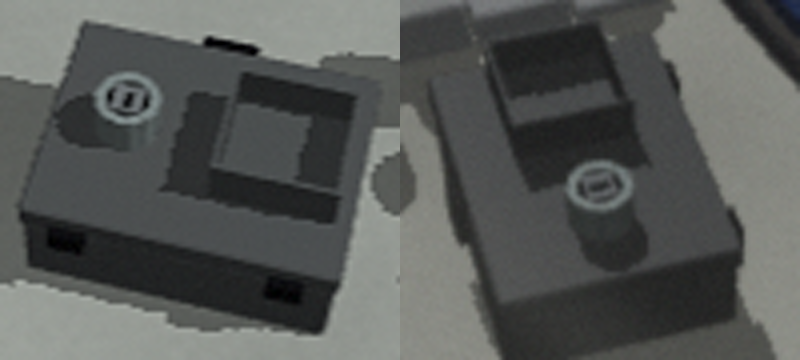

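```bash
python3 - <<'E'
from h import *
f=grab('scene');g=grab('side')
for n,a,b,z in [('cuprim',(186.75,163),(248.2,266.7),.07),('lock',(267,179.5),(235,171.25),.138),('bow',(175.8,197.2),(293.2,251.3),.064)]:
    print(n,tri(f,a,g,b),onz(f,*a,z),onz(g,*b,z))
P=[onz(f,235+x/4,155+y/4,.1) for x,y in[(85,22),(380,78),(335,280),(22,212)]]
print(np.round(P,4)); 
for i in range(4): d=P[(i+1)%4]-P[i]; print(np.linalg.norm(d),np.degrees(np.arctan2(d[1],d[0])))
print('boxc',np.mean(P,0))
P=[onz(f,235+x/4,155+y/4,.142) for x,y in[(243,72),(357,97),(340,192),(211,167)]]
print(np.round(P,4),np.mean(P,0))
E
```

```text
cuprim (array([ 0.46668843, -0.25243803,  0.065049  ]), np.float64(0.0029436587541319913)) [ 0.46906491 -0.24956293  0.07      ] [ 0.46670115 -0.25638986  0.07      ]
lock (array([0.52856612, 0.0561179 , 0.1351466 ]), np.float64(0.0034312684594140414)) [0.52904683 0.05753434 0.138     ] [0.5287871  0.05200029 0.138     ]
bow (array([ 0.61328631, -0.24336591,  0.05865993]), np.float64(0.0028702247361488556)) [ 0.61534176 -0.24035152  0.064     ] [ 0.61260214 -0.24747351  0.064     ]
[[ 0.4279 -0.0016  0.1   ]
 [ 0.4341  0.2577  0.1   ]
 [ 0.6396  0.2461  0.1   ]
 [ 0.6317 -0.0076  0.1   ]]
0.2594126174525203 88.6312835162168
0.20575933196080853 -3.234247148427141
0.2538007405010825 -91.78516897694347
0.20380840944133136 178.32775419699965
boxc [0.53332525 0.12366685 0.1       ]
[[0.4855 0.145  0.142 ]
 [0.4909 0.2394 0.142 ]
 [0.5856 0.2378 0.142 ]
 [0.5842 0.1358 0.142 ]] [0.53656313 0.1894728  0.142     ]
```

```bash
cat >> h.py <<'E'
from scipy.spatial.transform import Rotation as Ro
Z=lambda a:Ro.from_euler('z',a);Y=lambda a:Ro.from_euler('y',a)
def fkR(j): return Z(j[0])*Y(j[1]+j[2])*Z(j[3])*Y(j[4])*Z(j[5]+np.pi/2)
def toolR(): q=manip.state()['tool_rot']; return Ro.from_quat([q[1],q[2],q[3],q[0]])
def wristj(R,j1,p):
    M=(Z(j1)*Y(p)).inv()*R*Z(-np.pi/2)
    e=M.as_euler('ZYZ'); return e
def side(yaw,dep,sgn):
    d=np.array([np.cos(yaw)*np.cos(dep),np.sin(yaw)*np.cos(dep),-np.sin(dep)])
    y=sgn*np.array([-np.sin(yaw),np.cos(yaw),0]); x=np.cross(y,d)
    return Ro.from_matrix(np.stack([x,y,d],1))
E
python3 - <<'E'
from h import *
s=manip.state()
print((fkR(s['joint_pos']).inv()*toolR()).magnitude())
D=np.radians
for yaw in (20,45,70,90):
  for p in (95,120):
    d=np.array([np.cos(D(yaw)),np.sin(D(yaw))])
    w=np.array([.468,-.252])-d*.23
    for sg in (1,-1):
        R=side(D(yaw),D(25),sg)
        print('grasp',yaw,p,sg,'r%.2f'%np.hypot(*w),np.round(wristj(R,np.arctan2(w[1],w[0]),D(p)),2), 'up.x',np.round(R.as_matrix()[2,0],2))
print()
for yaw in (45,65,85):
  for p in (80,95):
    d=np.array([np.cos(D(yaw)),np.sin(D(yaw))])
    w=np.array([.535,.187])-d*.23
    for sg in (1,-1):
        R=side(D(yaw),D(15),sg)
        print('hop',yaw,p,sg,'r%.2f'%np.hypot(*w),np.round(wristj(R,np.arctan2(w[1],w[0]),D(p)),2))
f=grab('scene'); print('adapter',onz(f,130,190,.01))
print(onz(f,93,143,.03),onz(f,193,248,.02))
E
```

```text
3.7669081619766723e-16
grasp 20 95 1 r0.42 [ 1.14  1.26 -3.09] up.x -0.91
grasp 20 95 -1 r0.42 [1.14 1.26 0.05] up.x 0.91
grasp 20 120 1 r0.42 [1.31 1.11 2.75] up.x -0.91
grasp 20 120 -1 r0.42 [ 1.31  1.11 -0.39] up.x 0.91
grasp 45 95 1 r0.51 [1.12 1.67 3.  ] up.x -0.91
grasp 45 95 -1 r0.51 [ 1.12  1.67 -0.14] up.x 0.91
grasp 45 120 1 r0.51 [1.12 1.48 2.61] up.x -0.91
grasp 45 120 -1 r0.51 [ 1.12  1.48 -0.54] up.x 0.91
grasp 70 95 1 r0.61 [1.04 2.   2.82] up.x -0.91
grasp 70 95 -1 r0.61 [ 1.04  2.   -0.33] up.x 0.91
grasp 70 120 1 r0.61 [0.92 1.76 2.44] up.x -0.91
grasp 70 120 -1 r0.61 [ 0.92  1.76 -0.71] up.x 0.91
grasp 90 95 1 r0.67 [0.92 2.23 2.64] up.x -0.91
grasp 90 95 -1 r0.67 [ 0.92  2.23 -0.5 ] up.x 0.91
grasp 90 120 1 r0.67 [0.74 1.93 2.27] up.x -0.91
grasp 90 120 -1 r0.67 [ 0.74  1.93 -0.87] up.x 0.91

hop 45 80 1 r0.37 [ 1.03  0.84 -2.64]
hop 45 80 -1 r0.37 [1.03 0.84 0.51]
hop 45 95 1 r0.37 [ 1.27  0.73 -2.98]
hop 45 95 -1 r0.37 [1.27 0.73 0.17]
hop 65 80 1 r0.44 [ 1.23  1.25 -2.86]
hop 65 80 -1 r0.44 [1.23 1.25 0.28]
hop 65 95 1 r0.44 [ 1.32  1.17 -3.13]
hop 65 95 -1 r0.44 [1.32 1.17 0.01]
hop 85 80 1 r0.52 [ 1.31  1.61 -2.97]
hop 85 80 -1 r0.52 [1.31 1.61 0.17]
hop 85 95 1 r0.52 [1.31 1.54 3.06]
hop 85 95 -1 r0.52 [ 1.31  1.54 -0.08]
adapter [ 0.58890644 -0.43528709  0.01      ]
[ 0.42256328 -0.65702826  0.03      ] [ 0.76536912 -0.13612321  0.02      ]
```

```bash
cat >> h.py <<'E'
def plan(P,R,n,jaw=0,R0=None,P0=None,easy=True):
    """print rows from current pose to (P,R) in n rows"""
    s=manip.state()
    R0=toolR() if R0 is None else R0; P0=np.array(s['tool_pos']) if P0 is None else P0
    P=np.array(P); rv=(R0.inv()*R).as_rotvec()
    print('rot deg',np.round(np.degrees(rv),1),'dist',np.round(np.linalg.norm(P-P0),3))
    rows=[]
    for i in range(n):
        Rc=R0*Ro.from_rotvec(rv*i/n)
        t=Rc.inv().apply((P-P0)/n); a=np.degrees(rv)/n
        rows.append([*np.round(t*1000,1),*np.round(a,2)])
    for r in rows: print(r)
def st():
    s=manip.state(); print('t %.2f'%s['time'],'P',np.round(s['tool_pos'],4),'F',np.round(s['contact_force'],1),'T',np.round(s['ft_torque'],2),'w %.3f'%s['gripper_width'],'J',np.round(s['joint_pos'],2))
    M=toolR().as_matrix(); print('z',np.round(M[:,2],3),'x',np.round(M[:,0],3))
E
python3 - <<'E'
from h import *
plan([.44,-.30,.33],toolR(),10)
E
```

```text
rot deg [0. 0. 0.] dist 0.398
[np.float64(32.7), np.float64(-20.4), np.float64(-9.9), np.float64(0.0), np.float64(0.0), np.float64(0.0)]
[np.float64(32.7), np.float64(-20.4), np.float64(-9.9), np.float64(0.0), np.float64(0.0), np.float64(0.0)]
[np.float64(32.7), np.float64(-20.4), np.float64(-9.9), np.float64(0.0), np.float64(0.0), np.float64(0.0)]
[np.float64(32.7), np.float64(-20.4), np.float64(-9.9), np.float64(0.0), np.float64(0.0), np.float64(0.0)]
[np.float64(32.7), np.float64(-20.4), np.float64(-9.9), np.float64(0.0), np.float64(0.0), np.float64(0.0)]
[np.float64(32.7), np.float64(-20.4), np.float64(-9.9), np.float64(0.0), np.float64(0.0), np.float64(0.0)]
[np.float64(32.7), np.float64(-20.4), np.float64(-9.9), np.float64(0.0), np.float64(0.0), np.float64(0.0)]
[np.float64(32.7), np.float64(-20.4), np.float64(-9.9), np.float64(0.0), np.float64(0.0), np.float64(0.0)]
[np.float64(32.7), np.float64(-20.4), np.float64(-9.9), np.float64(0.0), np.float64(0.0), np.float64(0.0)]
[np.float64(32.7), np.float64(-20.4), np.float64(-9.9), np.float64(0.0), np.float64(0.0), np.float64(0.0)]
```

Emit:
move_arm(rows=[{"tx":0.033,"ty":-0.02,"tz":-0.01,"ax":0,"ay":0,"az":0,"jaw":0},{"tx":0.033,"ty":-0.02,"tz":-0.01,"ax":0,"ay":0,"az":0,"jaw":0},{"tx":0.033,"ty":-0.02,"tz":-0.01,"ax":0,"ay":0,"az":0,"jaw":0},{"tx":0.033,"ty":-0.02,"tz":-0.01,"ax":0,"ay":0,"az":0,"jaw":0},{"tx":0.033,"ty":-0.02,"tz":-0.01,"ax":0,"ay":0,"az":0,"jaw":0},{"tx":0.033,"ty":-0.02,"tz":-0.01,"ax":0,"ay":0,"az":0,"jaw":0},{"tx":0.033,"ty":-0.02,"tz":-0.01,"ax":0,"ay":0,"az":0,"jaw":0},{"tx":0.033,"ty":-0.02,"tz":-0.01,"ax":0,"ay":0,"az":0,"jaw":0},{"tx":0.033,"ty":-0.02,"tz":-0.01,"ax":0,"ay":0,"az":0,"jaw":0},{"tx":0.033,"ty":-0.02,"tz":-0.01,"ax":0,"ay":0,"az":0,"jaw":0},{"tx":0,"ty":0,"tz":0,"ax":0,"ay":0,"az":0,"jaw":0}])

```text
time: 1.4
tool_pos: [0.4529, -0.2924, 0.3343]
tool_rot: [-0.001, 0.988, 0.153, 0.002]
contact_force: [-0.9, -0.8, 0.9]
gripper_width: 0.998
```

```bash
python3 - <<'E'
from h import *
import pickle
st(); f=grab('wrist','w1.png'); pickle.dump(f,open('w1.pkl','wb'))
f['color']=0
cv2.imwrite('pics/w1b.png',cv2.resize(cv2.imread('pics/w1.png'),(800,600),interpolation=cv2.INTER_CUBIC))
E
```

```text
t 1.40 P [ 0.4529 -0.2924  0.3343] F [-0.9 -0.8  0.9] T [-0.02  0.   -0.03] w 0.998 J [-0.71 -0.19  1.68  0.    1.66  0.55]
z [ 0.003  0.003 -1.   ] x [0.953 0.303 0.003]
```

View pics/w1b.png

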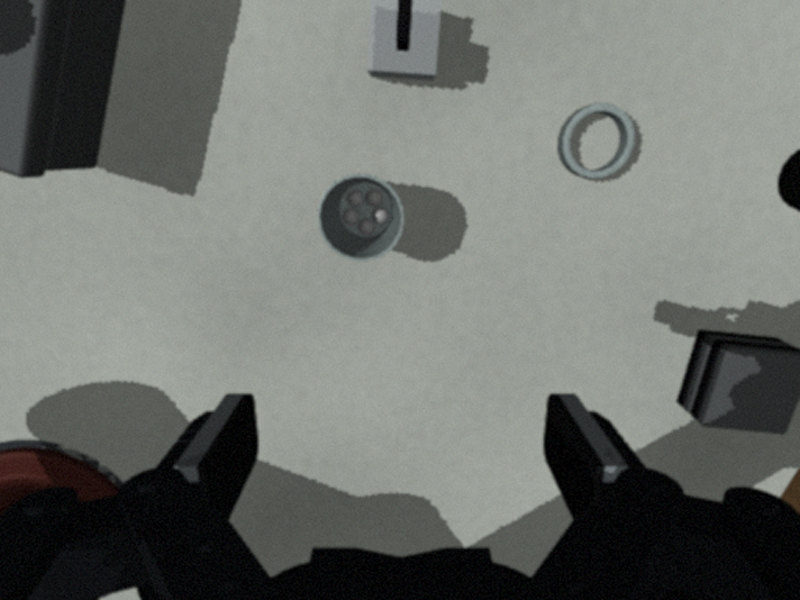

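```bash
python3 - <<'E'
from h import *
import pickle
f=pickle.load(open('w1.pkl','rb'))
k=512/800
print(onz(f,361.5*k,217.5*k,.07), np.linalg.norm(onz(f,320*k,217*k,.07)-onz(f,403*k,217*k,.07)))
for p in [(374,73),(438,80),(442,10)]: print('blk bottom/edge',onz(f,p[0]*k,p[1]*k,.034))
for p in [(397,50),(409,50),(399,0),(411,0)]: print('key',onz(f,p[0]*k,p[1]*k,.048))
E
```

```text
[ 0.46579896 -0.25520647  0.07      ] 0.06803531223502193
blk bottom/edge [ 0.57683099 -0.23061897  0.034     ]
blk bottom/edge [ 0.58773319 -0.28243744  0.034     ]
blk bottom/edge [ 0.63693672 -0.26893831  0.034     ]
key [ 0.59646761 -0.24434971  0.048     ]
key [ 0.59931724 -0.25333587  0.048     ]
key [ 0.62984829 -0.23542894  0.048     ]
key [ 0.63262178 -0.24417847  0.048     ]
```

```bash
python3 - <<'E'
from h import *
D=np.radians
plan([.405,-.327,.10],side(D(50),D(25),-1),11)
E
```

```text
rot deg [ 18.3  63.  -28.9] dist 0.24
[np.float64(-5.0), np.float64(1.7), np.float64(21.2), np.float64(1.66), np.float64(5.73), np.float64(-2.63)]
[np.float64(-7.2), np.float64(2.0), np.float64(20.5), np.float64(1.66), np.float64(5.73), np.float64(-2.63)]
[np.float64(-9.3), np.float64(2.2), np.float64(19.7), np.float64(1.66), np.float64(5.73), np.float64(-2.63)]
[np.float64(-11.3), np.float64(2.3), np.float64(18.6), np.float64(1.66), np.float64(5.73), np.float64(-2.63)]
[np.float64(-13.2), np.float64(2.2), np.float64(17.3), np.float64(1.66), np.float64(5.73), np.float64(-2.63)]
[np.float64(-15.0), np.float64(2.1), np.float64(15.8), np.float64(1.66), np.float64(5.73), np.float64(-2.63)]
[np.float64(-16.5), np.float64(1.8), np.float64(14.2), np.float64(1.66), np.float64(5.73), np.float64(-2.63)]
[np.float64(-17.9), np.float64(1.4), np.float64(12.4), np.float64(1.66), np.float64(5.73), np.float64(-2.63)]
[np.float64(-19.1), np.float64(0.9), np.float64(10.5), np.float64(1.66), np.float64(5.73), np.float64(-2.63)]
[np.float64(-20.1), np.float64(0.2), np.float64(8.5), np.float64(1.66), np.float64(5.73), np.float64(-2.63)]
[np.float64(-20.9), np.float64(-0.5), np.float64(6.5), np.float64(1.66), np.float64(5.73), np.float64(-2.63)]
```

```bash
python3 - <<'E'
from h import *
D=np.radians
plan([.466-.08*.82,-.255-.08*.574,.10],side(D(35),D(25),-1),11)
E
```

```text
rot deg [  9.8  64.4 -15.6] dist 0.239
[np.float64(-4.7), np.float64(-0.7), np.float64(21.2), np.float64(0.89), np.float64(5.85), np.float64(-1.42)]
[np.float64(-6.8), np.float64(-0.5), np.float64(20.6), np.float64(0.89), np.float64(5.85), np.float64(-1.42)]
[np.float64(-8.9), np.float64(-0.4), np.float64(19.8), np.float64(0.89), np.float64(5.85), np.float64(-1.42)]
[np.float64(-10.8), np.float64(-0.4), np.float64(18.8), np.float64(0.89), np.float64(5.85), np.float64(-1.42)]
[np.float64(-12.7), np.float64(-0.4), np.float64(17.6), np.float64(0.89), np.float64(5.85), np.float64(-1.42)]
[np.float64(-14.4), np.float64(-0.4), np.float64(16.3), np.float64(0.89), np.float64(5.85), np.float64(-1.42)]
[np.float64(-16.0), np.float64(-0.6), np.float64(14.7), np.float64(0.89), np.float64(5.85), np.float64(-1.42)]
[np.float64(-17.4), np.float64(-0.8), np.float64(13.0), np.float64(0.89), np.float64(5.85), np.float64(-1.42)]
[np.float64(-18.6), np.float64(-1.0), np.float64(11.2), np.float64(0.89), np.float64(5.85), np.float64(-1.42)]
[np.float64(-19.6), np.float64(-1.3), np.float64(9.3), np.float64(0.89), np.float64(5.85), np.float64(-1.42)]
[np.float64(-20.4), np.float64(-1.7), np.float64(7.2), np.float64(0.89), np.float64(5.85), np.float64(-1.42)]
```

Emit:
move_arm(rows=[{"tx":-0.005,"ty":-0.001,"tz":0.021,"ax":0.9,"ay":5.9,"az":-1.4,"jaw":0},{"tx":-0.007,"ty":-0.0005,"tz":0.021,"ax":0.9,"ay":5.9,"az":-1.4,"jaw":0},{"tx":-0.009,"ty":-0.0005,"tz":0.02,"ax":0.9,"ay":5.9,"az":-1.4,"jaw":0},{"tx":-0.011,"ty":-0.0005,"tz":0.019,"ax":0.9,"ay":5.9,"az":-1.4,"jaw":0},{"tx":-0.013,"ty":-0.0005,"tz":0.018,"ax":0.9,"ay":5.9,"az":-1.4,"jaw":0},{"tx":-0.014,"ty":-0.0005,"tz":0.016,"ax":0.9,"ay":5.9,"az":-1.4,"jaw":0},{"tx":-0.016,"ty":-0.0005,"tz":0.015,"ax":0.9,"ay":5.9,"az":-1.4,"jaw":0},{"tx":-0.017,"ty":-0.001,"tz":0.013,"ax":0.9,"ay":5.9,"az":-1.4,"jaw":0},{"tx":-0.019,"ty":-0.001,"tz":0.011,"ax":0.9,"ay":5.9,"az":-1.4,"jaw":0},{"tx":-0.02,"ty":-0.001,"tz":0.009,"ax":0.9,"ay":5.9,"az":-1.4,"jaw":0},{"tx":-0.02,"ty":-0.002,"tz":0.007,"ax":0.9,"ay":5.9,"az":-1.4,"jaw":0},{"tx":0,"ty":0,"tz":0,"ax":0,"ay":0,"az":0,"jaw":0}])

```text
time: 2.65
tool_pos: [0.3952, -0.3083, 0.0891]
tool_rot: [-0.157, 0.792, 0.249, 0.536]
contact_force: [-0.4, -0.3, 0.5]
gripper_width: 0.996
```

```bash
python3 - <<'E'
from h import *
st(); f=grab('wrist','w2.png'); grab('scene','s2.png')
D=np.radians
R=side(D(35),D(25),-1)
print(np.degrees((toolR().inv()*R).as_rotvec()))
plan([.466-.08*.82,-.255-.08*.574,.035],R,4)
E
```

```text
t 2.65 P [ 0.3952 -0.3083  0.0891] F [-0.4 -0.3  0.5] T [-0.25  0.41  0.02] w 0.996 J [-1.34  0.17  2.09  1.05  1.58 -0.79]
z [ 0.77   0.515 -0.377] x [0.302 0.225 0.926]
[ 1.33538846 -2.63996484  1.21531084]
rot deg [ 1.3 -2.6  1.2] dist 0.061
[np.float64(-13.0), np.float64(-2.1), np.float64(7.6), np.float64(0.33), np.float64(-0.66), np.float64(0.3)]
[np.float64(-13.0), np.float64(-1.9), np.float64(7.7), np.float64(0.33), np.float64(-0.66), np.float64(0.3)]
[np.float64(-12.9), np.float64(-1.8), np.float64(7.9), np.float64(0.33), np.float64(-0.66), np.float64(0.3)]
[np.float64(-12.8), np.float64(-1.7), np.float64(8.1), np.float64(0.33), np.float64(-0.66), np.float64(0.3)]
```

View pics/w2.png

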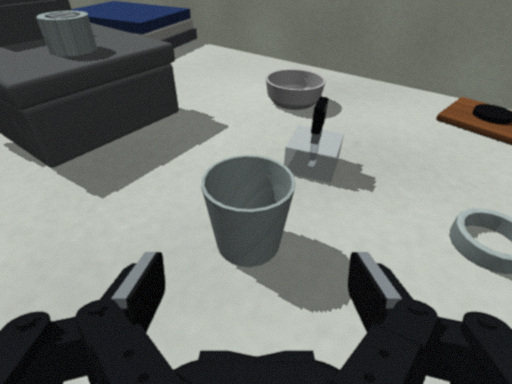

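View pics/s2.png

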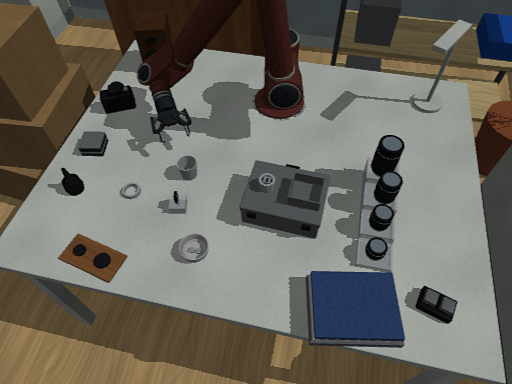

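The cup is nearly centred between the open jaws (rim centre at about (248,185)). Next I go down to grasp height.

Emit:
move_arm(rows=[{"tx":-0.013,"ty":-0.002,"tz":0.008,"ax":0.3,"ay":-0.6,"az":0.3,"jaw":0},{"tx":-0.013,"ty":-0.002,"tz":0.008,"ax":0.3,"ay":-0.6,"az":0.3,"jaw":0},{"tx":-0.013,"ty":-0.002,"tz":0.008,"ax":0.3,"ay":-0.6,"az":0.3,"jaw":0},{"tx":-0.013,"ty":-0.002,"tz":0.008,"ax":0.3,"ay":-0.6,"az":0.3,"jaw":0},{"tx":0,"ty":0,"tz":0,"ax":0,"ay":0,"az":0,"jaw":0}])

```text
time: 3.25
tool_pos: [0.4032, -0.3038, 0.0374]
tool_rot: [-0.154, 0.805, 0.26, 0.51]
contact_force: [-0.2, 0.7, -0.0]
gripper_width: 0.996
```

```bash
python3 - <<'E'
from h import *
st(); f=grab('wrist','w3.png')
D=np.radians
R=side(D(35),D(25),-1)
# cup rim ellipse centre -> tool frame
plan([.466+.025*.82,-.255+.025*.574,.034],R,8)
E
```

```text
t 3.25 P [ 0.4032 -0.3038  0.0374] F [-0.2  0.7 -0. ] T [-0.19  0.34  0.  ] w 0.996 J [-1.31  0.26  2.08  1.02  1.49 -0.84]
z [ 0.742  0.512 -0.432] x [0.344 0.261 0.902]
rot deg [0.4 0.5 1. ] dist 0.105
[np.float64(5.2), np.float64(-0.6), np.float64(12.0), np.float64(0.05), np.float64(0.07), np.float64(0.13)]
[np.float64(5.2), np.float64(-0.6), np.float64(12.0), np.float64(0.05), np.float64(0.07), np.float64(0.13)]
[np.float64(5.1), np.float64(-0.6), np.float64(12.0), np.float64(0.05), np.float64(0.07), np.float64(0.13)]
[np.float64(5.1), np.float64(-0.6), np.float64(12.1), np.float64(0.05), np.float64(0.07), np.float64(0.13)]
[np.float64(5.1), np.float64(-0.6), np.float64(12.1), np.float64(0.05), np.float64(0.07), np.float64(0.13)]
[np.float64(5.1), np.float64(-0.6), np.float64(12.1), np.float64(0.05), np.float64(0.07), np.float64(0.13)]
[np.float64(5.1), np.float64(-0.6), np.float64(12.1), np.float64(0.05), np.float64(0.07), np.float64(0.13)]
[np.float64(5.1), np.float64(-0.6), np.float64(12.1), np.float64(0.05), np.float64(0.07), np.float64(0.13)]
```

View pics/w3.png

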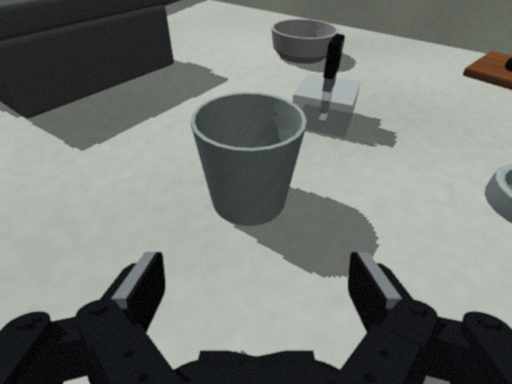

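Emit:
move_arm(rows=[{"tx":0.005,"ty":-0.001,"tz":0.012,"ax":0.05,"ay":0.05,"az":0.1,"jaw":0},{"tx":0.005,"ty":-0.001,"tz":0.012,"ax":0.05,"ay":0.05,"az":0.1,"jaw":0},{"tx":0.005,"ty":-0.001,"tz":0.012,"ax":0.05,"ay":0.05,"az":0.1,"jaw":0},{"tx":0.005,"ty":-0.001,"tz":0.012,"ax":0.05,"ay":0.05,"az":0.1,"jaw":0},{"tx":0.005,"ty":-0.0005,"tz":0.012,"ax":0.05,"ay":0.05,"az":0.1,"jaw":0},{"tx":0.005,"ty":-0.0005,"tz":0.012,"ax":0.05,"ay":0.05,"az":0.1,"jaw":0},{"tx":0.005,"ty":-0.0005,"tz":0.012,"ax":0.05,"ay":0.05,"az":0.1,"jaw":0},{"tx":0.005,"ty":0,"tz":0.012,"ax":0.05,"ay":0.05,"az":0.1,"jaw":0},{"tx":0,"ty":0,"tz":0,"ax":0,"ay":0,"az":0,"jaw":0}])

```text
time: 4.2
tool_pos: [0.4934, -0.2341, 0.0343]
tool_rot: [-0.16, 0.804, 0.256, 0.512]
contact_force: [-1.0, -0.3, -0.3]
gripper_width: 1.004
```

```bash
python3 - <<'E'
from h import *
st(); f=grab('wrist','w4.png')
E
```

```text
t 4.20 P [ 0.4934 -0.2341  0.0343] F [-1.  -0.3 -0.3] T [-0.21  0.37 -0.05] w 1.004 J [-1.08  0.25  2.11  1.17  1.35 -0.77]
z [ 0.741  0.52  -0.424] x [0.344 0.248 0.906]
```

View pics/w4.png

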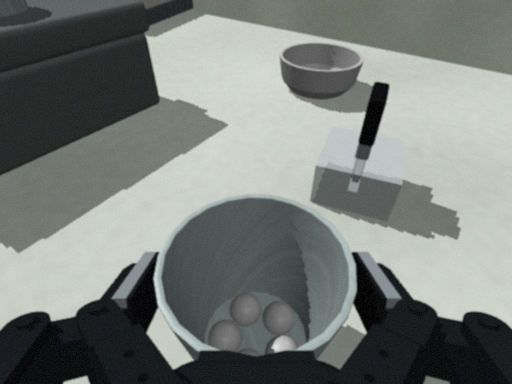

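The cup is centred, but I went about 9 mm too deep and the palm is close to the rim. I'll back off a little before closing.

Emit:
move_arm(rows=[{"tx":-0.0005,"ty":0,"tz":-0.006,"ax":0,"ay":0,"az":0,"jaw":0},{"tx":-0.0005,"ty":0,"tz":-0.006,"ax":0,"ay":0,"az":0,"jaw":0},{"tx":0,"ty":0,"tz":0,"ax":0,"ay":0,"az":0,"jaw":255},{"tx":0,"ty":0,"tz":0,"ax":0,"ay":0,"az":0,"jaw":255},{"tx":0,"ty":0,"tz":0,"ax":0,"ay":0,"az":0,"jaw":255},{"tx":0,"ty":0,"tz":0,"ax":0,"ay":0,"az":0,"jaw":255},{"tx":0,"ty":0,"tz":0,"ax":0,"ay":0,"az":0,"jaw":255}])

```text
time: 4.95
tool_pos: [0.4823, -0.2434, 0.0394]
tool_rot: [-0.159, 0.804, 0.255, 0.513]
contact_force: [0.8, 0.9, -0.1]
gripper_width: 0.774
```

```bash
python3 - <<'E'
from h import *
st(); f=grab('wrist','w5.png')
E
```

```text
t 4.95 P [ 0.4823 -0.2434  0.0394] F [ 0.8  0.9 -0.1] T [-0.18  0.19  0.02] w 0.774 J [-1.11  0.24  2.11  1.15  1.37 -0.77]
z [ 0.743  0.518 -0.424] x [0.344 0.247 0.906]
```

View pics/w5.png

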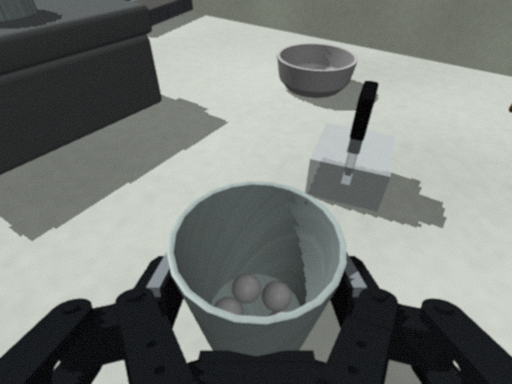

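```bash
python3 - <<'E'
from h import *
D=np.radians
c=toolR().inv().apply([0,0,1]); print('c',c)
M=toolR().as_matrix(); G0=np.array(manip.state()['tool_pos'])-M[:,2]*.026; print('G',G0)
for yaw,dep in((75,15),(75,8)):
  R1=side(D(yaw),D(dep),-1)
  for ph in (0,60,80,100,120,140,150):
    R=R1*Z(D(ph)); a=R.apply(c); 
    dn=np.array([0,0,-1])-a*(-a[2]); n=np.linalg.norm(dn); dn=dn/n
    lip=.023*a+.036*dn
    fing=max((-R.apply([0,s*.055,t])[2]) for s in(-1,1) for t in (.0,.03))
    print(yaw,dep,ph,'elev %.0f'%np.degrees(np.arcsin(a[2])),'axis',np.round(a,2),'lip',np.round(lip*1000),'finger below %.3f'%fing)
w=np.array([.505,.20])-.2*np.array([np.cos(D(75)),np.sin(D(75))])
print(wristj(side(D(75),D(12),-1),np.arctan2(w[1],w[0]),D(95)),wristj(side(D(75),D(12),-1)*Z(D(150)),np.arctan2(w[1],w[0]),D(95)))
E
```

```text
c [ 0.90578243  0.00533562 -0.42370948]
G [ 0.46299191 -0.25679928  0.0503864 ]
75 15 0 elev 80 axis [-0.04 -0.17  0.98] lip [ -9. -38.  16.] finger below 0.008
75 15 60 elev 33 axis [ 0.68 -0.49  0.54] lip [ 32. -23. -18.] finger below 0.054
75 15 80 elev 15 axis [ 0.77 -0.59  0.26] lip [ 25. -19. -29.] finger below 0.060
75 15 100 elev -3 axis [ 0.74 -0.67 -0.05] lip [ 16. -14. -37.] finger below 0.060
75 15 120 elev -19 axis [ 0.62 -0.71 -0.33] lip [  6.  -7. -42.] finger below 0.054
75 15 140 elev -34 axis [ 0.41 -0.72 -0.56] lip [ -1.   1. -43.] finger below 0.042
75 15 150 elev -41 axis [ 0.27 -0.71 -0.65] lip [ -2.   6. -42.] finger below 0.034
75 8 0 elev 73 axis [-0.07 -0.28  0.96] lip [-10. -40.  11.] finger below 0.004
75 8 60 elev 30 axis [ 0.67 -0.55  0.5 ] lip [ 29. -24. -20.] finger below 0.051
75 8 80 elev 12 axis [ 0.76 -0.62  0.21] lip [ 23. -19. -30.] finger below 0.058
75 8 100 elev -6 axis [ 0.75 -0.66 -0.1 ] lip [ 14. -13. -38.] finger below 0.058
75 8 120 elev -23 axis [ 0.63 -0.67 -0.39] lip [  5.  -5. -42.] finger below 0.051
75 8 140 elev -39 axis [ 0.42 -0.65 -0.63] lip [ -3.   4. -42.] finger below 0.039
75 8 150 elev -46 axis [ 0.3  -0.63 -0.72] lip [ -4.   9. -42.] finger below 0.031
[ 1.37786099  1.28237133 -0.02988127] [1.37786099 1.28237133 2.58811261]
```

Emit:
move_arm(rows=[{"tx":0.009,"ty":0,"tz":-0.004,"ax":0,"ay":0,"az":0,"jaw":255},{"tx":0.018,"ty":0,"tz":-0.0085,"ax":0,"ay":0,"az":0,"jaw":255},{"tx":0.027,"ty":0,"tz":-0.0125,"ax":0,"ay":0,"az":0,"jaw":255},{"tx":0.027,"ty":0,"tz":-0.0125,"ax":0,"ay":0,"az":0,"jaw":255},{"tx":0.027,"ty":0,"tz":-0.0125,"ax":0,"ay":0,"az":0,"jaw":255},{"tx":0.027,"ty":0,"tz":-0.0125,"ax":0,"ay":0,"az":0,"jaw":255},{"tx":0.027,"ty":0,"tz":-0.0125,"ax":0,"ay":0,"az":0,"jaw":255},{"tx":0.018,"ty":0,"tz":-0.0085,"ax":0,"ay":0,"az":0,"jaw":255},{"tx":0.009,"ty":0,"tz":-0.004,"ax":0,"ay":0,"az":0,"jaw":255},{"tx":0,"ty":0,"tz":0,"ax":0,"ay":0,"az":0,"jaw":255}])

```text
time: 6.0
tool_pos: [0.4814, -0.2391, 0.2553]
tool_rot: [-0.16, 0.807, 0.255, 0.509]
contact_force: [0.1, -1.0, -1.5]
gripper_width: 0.776
```

```bash
python3 - <<'E'
from h import *
st(); f=grab('wrist','w6.png')
E
```

```text
t 6.00 P [ 0.4814 -0.2391  0.2553] F [ 0.1 -1.  -1.5] T [-0.34  0.51  0.02] w 0.776 J [-1.11 -0.2   2.08  1.1   1.56 -0.35]
z [ 0.739  0.518 -0.431] x [0.353 0.248 0.902]
```

View pics/w6.png

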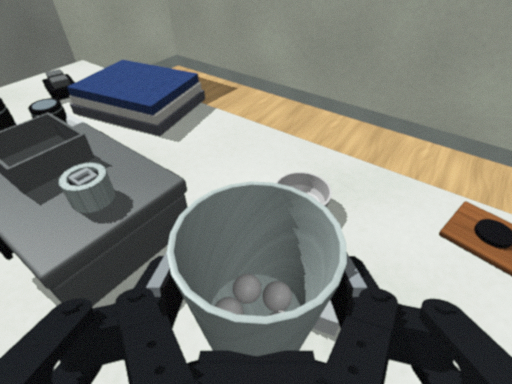

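```bash
python3 - <<'E'
from h import *
D=np.radians
plan([.525,.231,.225],side(D(75),D(12),-1),12)
f=grab('scene')
for p,z in [((388,150),.2),((388,185),.15)]: print(onz(f,*p,z))
E
```

```text
rot deg [ 37.9  13.  -13. ] dist 0.473
[np.float64(8.7), np.float64(-30.0), np.float64(24.0), np.float64(3.16), np.float64(1.08), np.float64(-1.08)]
[np.float64(8.8), np.float64(-28.4), np.float64(25.8), np.float64(3.16), np.float64(1.08), np.float64(-1.08)]
[np.float64(8.8), np.float64(-26.8), np.float64(27.5), np.float64(3.16), np.float64(1.08), np.float64(-1.08)]
[np.float64(8.8), np.float64(-25.1), np.float64(29.1), np.float64(3.16), np.float64(1.08), np.float64(-1.08)]
[np.float64(8.7), np.float64(-23.3), np.float64(30.6), np.float64(3.16), np.float64(1.08), np.float64(-1.08)]
[np.float64(8.5), np.float64(-21.4), np.float64(32.0), np.float64(3.16), np.float64(1.08), np.float64(-1.08)]
[np.float64(8.3), np.float64(-19.4), np.float64(33.3), np.float64(3.16), np.float64(1.08), np.float64(-1.08)]
[np.float64(8.0), np.float64(-17.4), np.float64(34.4), np.float64(3.16), np.float64(1.08), np.float64(-1.08)]
[np.float64(7.6), np.float64(-15.3), np.float64(35.5), np.float64(3.16), np.float64(1.08), np.float64(-1.08)]
[np.float64(7.2), np.float64(-13.2), np.float64(36.4), np.float64(3.16), np.float64(1.08), np.float64(-1.08)]
[np.float64(6.8), np.float64(-11.0), np.float64(37.2), np.float64(3.16), np.float64(1.08), np.float64(-1.08)]
[np.float64(6.2), np.float64(-8.8), np.float64(37.9), np.float64(3.16), np.float64(1.08), np.float64(-1.08)]
[0.37401296 0.42309896 0.2       ]
[0.47625078 0.43925031 0.15      ]
```

Emit:
move_arm(rows=[{"tx":0.005,"ty":-0.016,"tz":0.012,"ax":2,"ay":0.6,"az":-0.6,"jaw":255},{"tx":0.009,"ty":-0.028,"tz":0.026,"ax":3.2,"ay":1.1,"az":-1.1,"jaw":255},{"tx":0.009,"ty":-0.027,"tz":0.027,"ax":3.2,"ay":1.1,"az":-1.1,"jaw":255},{"tx":0.009,"ty":-0.025,"tz":0.029,"ax":3.2,"ay":1.1,"az":-1.1,"jaw":255},{"tx":0.009,"ty":-0.023,"tz":0.031,"ax":3.2,"ay":1.1,"az":-1.1,"jaw":255},{"tx":0.008,"ty":-0.021,"tz":0.032,"ax":3.2,"ay":1.1,"az":-1.1,"jaw":255},{"tx":0.008,"ty":-0.019,"tz":0.033,"ax":3.2,"ay":1.1,"az":-1.1,"jaw":255},{"tx":0.008,"ty":-0.017,"tz":0.034,"ax":3.2,"ay":1.1,"az":-1.1,"jaw":255},{"tx":0.007,"ty":-0.015,"tz":0.035,"ax":3.2,"ay":1.1,"az":-1.1,"jaw":255},{"tx":0.005,"ty":-0.01,"tz":0.025,"ax":3.2,"ay":1.1,"az":-1.1,"jaw":255},{"tx":0.003,"ty":-0.005,"tz":0.015,"ax":2,"ay":0.6,"az":-0.6,"jaw":255},{"tx":0,"ty":0,"tz":0,"ax":0,"ay":0,"az":0,"jaw":255}])

```text
time: 7.3
tool_pos: [0.5057, 0.1637, 0.2125]
tool_rot: [-0.382, 0.641, 0.445, 0.495]
contact_force: [0.1, -0.3, -1.6]
gripper_width: 0.779
```

```bash
python3 - <<'E'
from h import *
D=np.radians
st();grab('scene','s7.png')
plan([.525,.231,.225],side(D(75),D(12),-1),3)
f=grab('wrist','w7.png')
E
```

```text
t 7.30 P [0.5057 0.1637 0.2125] F [ 0.1 -0.3 -1.6] T [-0.63  0.25  0.04] w 0.779 J [-0.4  -0.12  2.22  1.34  1.54 -0.48]
z [ 0.294  0.93  -0.218] x [0.115 0.192 0.975]
rot deg [ 2.6  0.6 -3.6] dist 0.072
[np.float64(9.2), np.float64(-1.2), np.float64(22.1), np.float64(0.86), np.float64(0.19), np.float64(-1.19)]
[np.float64(9.2), np.float64(-0.7), np.float64(22.1), np.float64(0.86), np.float64(0.19), np.float64(-1.19)]
[np.float64(9.1), np.float64(-0.1), np.float64(22.1), np.float64(0.86), np.float64(0.19), np.float64(-1.19)]
```

View pics/w7.png

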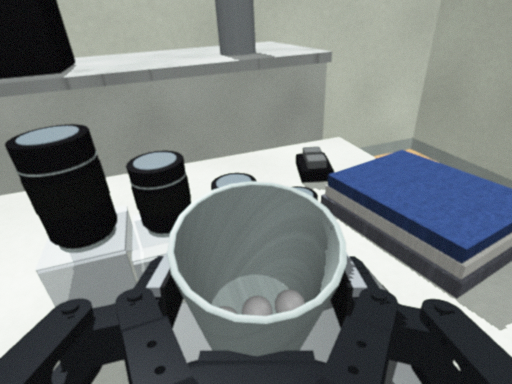

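View pics/s7.png

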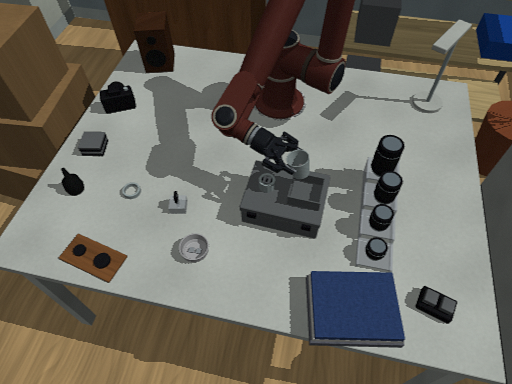

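Emit:
move_arm(rows=[{"tx":0.009,"ty":-0.001,"tz":0.018,"ax":0.9,"ay":0.2,"az":-1,"jaw":255},{"tx":0.009,"ty":-0.001,"tz":0.022,"ax":0.9,"ay":0.2,"az":-1,"jaw":255},{"tx":0.008,"ty":-0.001,"tz":0.018,"ax":0.9,"ay":0.2,"az":-1,"jaw":255},{"tx":0.002,"ty":0,"tz":0.004,"ax":0,"ay":0,"az":0,"jaw":255},{"tx":0,"ty":0,"tz":0,"ax":0,"ay":0,"az":0,"jaw":255}])

```text
time: 7.9
tool_pos: [0.5241, 0.2242, 0.2261]
tool_rot: [-0.384, 0.621, 0.468, 0.499]
contact_force: [-0.4, -0.2, -1.5]
gripper_width: 0.776
```

```bash
python3 - <<'E'
from h import *
D=np.radians
st();grab('scene','s8.png')
s=manip.state();M=toolR().as_matrix();print('G',np.array(s['tool_pos'])-.026*M[:,2])
a=cv2.imread('pics/s8.png')[110:250,200:360];cv2.imwrite('pics/s8z.png',cv2.resize(a,(640,560),interpolation=cv2.INTER_CUBIC))
E
```

```text
t 7.90 P [0.5241 0.2242 0.2261] F [-0.4 -0.2 -1.5] T [-0.67  0.18 -0.01] w 0.776 J [-0.25 -0.1   2.17  1.4   1.45 -0.48]
z [ 0.26   0.943 -0.208] x [0.065 0.198 0.978]
G [0.51732239 0.1994558  0.23147409]
```

View pics/s8z.png

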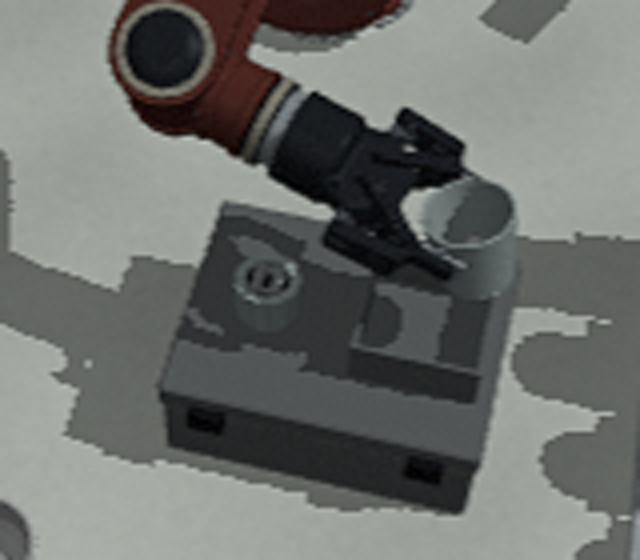

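Emit:
move_arm(rows=[{"tx":0,"ty":0,"tz":0.002,"ax":0,"ay":0,"az":5,"jaw":255},{"tx":0,"ty":0,"tz":0.002,"ax":0,"ay":0,"az":8,"jaw":255},{"tx":0,"ty":0,"tz":0,"ax":0,"ay":0,"az":8,"jaw":255},{"tx":0,"ty":0,"tz":0,"ax":0,"ay":0,"az":8,"jaw":255},{"tx":0,"ty":0,"tz":0,"ax":0,"ay":0,"az":8,"jaw":255},{"tx":0,"ty":0,"tz":0,"ax":0,"ay":0,"az":8,"jaw":255},{"tx":0,"ty":0,"tz":0,"ax":0,"ay":0,"az":7,"jaw":255},{"tx":0,"ty":0,"tz":0,"ax":0,"ay":0,"az":4,"jaw":255},{"tx":0,"ty":0,"tz":0,"ax":0,"ay":0,"az":0,"jaw":255}])

```text
time: 8.85
tool_pos: [0.5251, 0.2179, 0.2224]
tool_rot: [-0.576, 0.772, 0.098, 0.251]
contact_force: [-0.0, -0.2, -0.6]
gripper_width: 0.776
```

```bash
python3 - <<'E'
from h import *
st();grab('scene','s9.png')
s=manip.state();M=toolR();G=(np.array(s['tool_pos'])-.026*M.as_matrix()[:,2]);a=M.apply([.906,.005,-.424]);print('G',G,'axis',a)
dn=np.array([0,0,-1])+a*a[2]; dn/=np.linalg.norm(dn); print('lip',G+.023*a+.036*dn)
a=cv2.imread('pics/s9.png')[110:250,200:360];cv2.imwrite('pics/s9z.png',cv2.resize(a,(640,560),interpolation=cv2.INTER_CUBIC))
E
```

```text
t 8.85 P [0.5251 0.2179 0.2224] F [-0.  -0.2 -0.6] T [-0.64  0.22  0.01] w 0.776 J [-0.26 -0.1   2.18  1.4   1.45  0.54]
z [ 0.276  0.938 -0.211] x [ 0.854 -0.139  0.501]
G [0.51796038 0.19356403 0.22785092] axis [ 0.65896779 -0.52447685  0.53974298]
lip [0.54832466 0.1693969  0.2099631 ]
```

View pics/s9z.png

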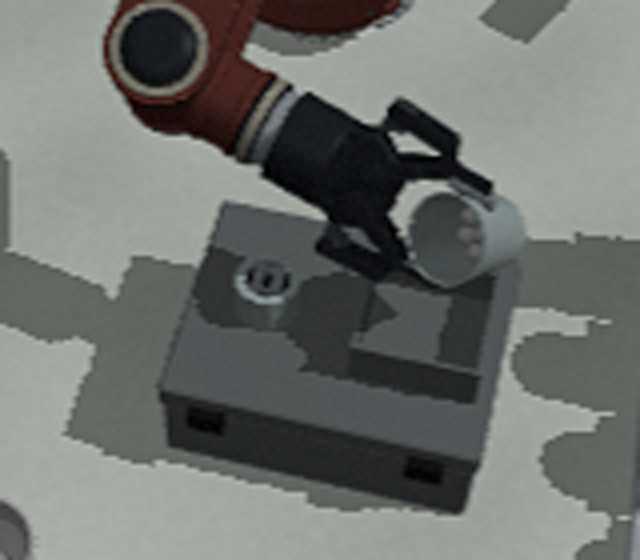

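Emit:
move_arm(rows=[{"tx":0,"ty":0,"tz":0.005,"ax":0,"ay":0,"az":6,"jaw":255},{"tx":0,"ty":0,"tz":0.006,"ax":0,"ay":0,"az":7,"jaw":255},{"tx":0,"ty":0,"tz":0.005,"ax":0,"ay":0,"az":6,"jaw":255},{"tx":0,"ty":0,"tz":0.001,"ax":0,"ay":0,"az":5,"jaw":255},{"tx":0,"ty":0,"tz":0,"ax":0,"ay":0,"az":5,"jaw":255},{"tx":0,"ty":0,"tz":0,"ax":0,"ay":0,"az":5,"jaw":255},{"tx":0,"ty":0,"tz":0,"ax":0,"ay":0,"az":5,"jaw":255},{"tx":0,"ty":0,"tz":0,"ax":0,"ay":0,"az":5,"jaw":255},{"tx":0,"ty":0,"tz":0,"ax":0,"ay":0,"az":5,"jaw":255},{"tx":0,"ty":0,"tz":0,"ax":0,"ay":0,"az":5,"jaw":255},{"tx":0,"ty":0,"tz":0,"ax":0,"ay":0,"az":5,"jaw":255},{"tx":0,"ty":0,"tz":0,"ax":0,"ay":0,"az":5,"jaw":255}])

```text
time: 10.1
tool_pos: [0.5303, 0.2278, 0.2173]
tool_rot: [-0.62, 0.7, -0.339, -0.097]
contact_force: [0.3, -0.3, -0.9]
gripper_width: 0.774
```

```bash
cat > v.py <<'E'
import sys
from h import *
st();grab('scene','s.png')
s=manip.state();M=toolR();G=(np.array(s['tool_pos'])-.026*M.as_matrix()[:,2]);a=M.apply([.906,.005,-.424]);print('G',G,'axis',a)
dn=np.array([0,0,-1])+a*a[2]; dn/=np.linalg.norm(dn); print('lip',G+.023*a+.036*dn)
a=cv2.imread('pics/s.png')[110:250,200:360];cv2.imwrite('pics/%s.png'%sys.argv[1],cv2.resize(a,(640,560),interpolation=cv2.INTER_CUBIC))
E
python3 v.py s10z
```

```text
t 10.10 P [0.5303 0.2278 0.2173] F [ 0.3 -0.3 -0.9] T [-0.56  0.27 -0.  ] w 0.774 J [-0.24 -0.08  2.18  1.41  1.42  1.67]
z [ 0.286  0.935 -0.212] x [ 0.751 -0.356 -0.556]
G [0.52293472 0.20348799 0.22281673] axis [ 0.55506504 -0.71843876 -0.41998279]
lip [0.52645453 0.19893219 0.1804882 ]
```

View pics/s10z.png

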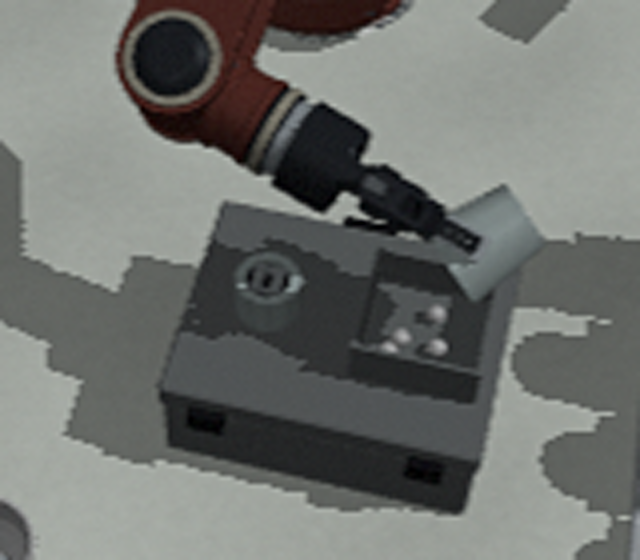

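At least four balls are visible in the hopper, around (430,315), (400,335), (388,348) and (437,347). I'll tilt a bit further and check for the fifth.

Emit:
move_arm(rows=[{"tx":0,"ty":0,"tz":0,"ax":0,"ay":0,"az":8,"jaw":255},{"tx":0,"ty":0,"tz":0,"ax":0,"ay":0,"az":8,"jaw":255},{"tx":0,"ty":0,"tz":0,"ax":0,"ay":0,"az":8,"jaw":255},{"tx":0,"ty":0,"tz":0,"ax":0,"ay":0,"az":0,"jaw":255},{"tx":0,"ty":0,"tz":0,"ax":0,"ay":0,"az":0,"jaw":255},{"tx":0,"ty":0,"tz":0,"ax":0,"ay":0,"az":0,"jaw":255}])

```text
time: 10.75
tool_pos: [0.5308, 0.2256, 0.2176]
tool_rot: [-0.588, 0.614, -0.478, -0.222]
contact_force: [0.5, -0.1, -0.8]
gripper_width: 0.776
```

```bash
python3 v.py s11z; python3 - <<'E'
from h import *
grab('side','d11.png'); a=cv2.imread('pics/d11.png')[120:230,170:300];cv2.imwrite('pics/d11z.png',cv2.resize(a,(650,550),interpolation=cv2.INTER_CUBIC))
E
```

```text
t 10.75 P [0.5308 0.2256 0.2176] F [ 0.5 -0.1 -0.8] T [-0.55  0.16  0.02] w 0.776 J [-0.24 -0.09  2.18  1.41  1.42  2.09]
z [ 0.289  0.934 -0.211] x [ 0.444 -0.326 -0.835]
G [0.52327165 0.20139729 0.22315506] axis [ 0.27499644 -0.69044803 -0.66954871]
lip [0.52067489 0.20791709 0.18102271]
```

View pics/s11z.png

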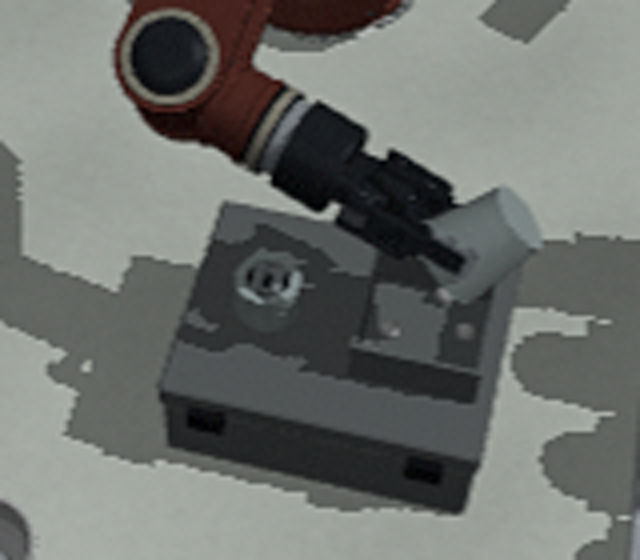

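View pics/d11z.png

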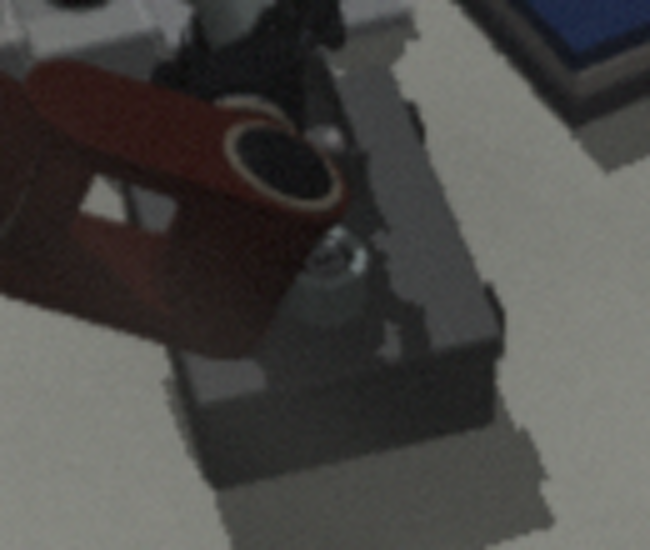

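Emit:
move_arm(rows=[{"tx":0,"ty":0,"tz":0,"ax":0,"ay":0,"az":-8.5,"jaw":255},{"tx":0,"ty":0,"tz":0,"ax":0,"ay":0,"az":-8.5,"jaw":255},{"tx":0,"ty":0,"tz":0,"ax":0,"ay":0,"az":-8.5,"jaw":255},{"tx":0,"ty":0,"tz":0,"ax":0,"ay":0,"az":-8.5,"jaw":255},{"tx":0,"ty":0,"tz":0,"ax":0,"ay":0,"az":-8.5,"jaw":255},{"tx":0,"ty":0,"tz":0,"ax":0,"ay":0,"az":-8.5,"jaw":255},{"tx":0,"ty":0,"tz":0,"ax":0,"ay":0,"az":-8.5,"jaw":255},{"tx":0,"ty":0,"tz":0,"ax":0,"ay":0,"az":-8.5,"jaw":255},{"tx":0,"ty":0,"tz":0,"ax":0,"ay":0,"az":-8.5,"jaw":255},{"tx":0,"ty":0,"tz":0,"ax":0,"ay":0,"az":-8.5,"jaw":255},{"tx":0.002,"ty":0,"tz":-0.01,"ax":0,"ay":0,"az":-8.5,"jaw":255},{"tx":0.004,"ty":0,"tz":-0.02,"ax":0,"ay":0,"az":-8.5,"jaw":255}])

```text
time: 12.05
tool_pos: [0.5256, 0.1981, 0.2263]
tool_rot: [-0.54, 0.755, 0.186, 0.322]
contact_force: [0.0, -0.0, -0.3]
gripper_width: 0.775
```

```bash
python3 v.py s12z; python3 - <<'E'
from h import *
D=np.radians
s=manip.state()
R=side(D(35),D(25),-1)
plan([.4823,-.2434,.16],R,16)
E
```

```text
t 12.05 P [0.5256 0.1981 0.2263] F [ 0.  -0.  -0.3] T [-0.56  0.13 -0.07] w 0.775 J [-0.31 -0.11  2.18  1.38  1.48  0.3 ]
z [ 0.285  0.935 -0.211] x [ 0.724 -0.066  0.687]
G [0.51932712 0.17158976 0.23331614] axis [ 0.5326112  -0.45753125  0.7124798 ]
lip [0.55103956 0.14434769 0.22445053]
rot deg [-38.4   2.3 -31.2] dist 0.447
[np.float64(-3.1), np.float64(10.8), np.float64(-25.6), np.float64(-2.4), np.float64(0.15), np.float64(-1.95)]
[np.float64(-3.4), np.float64(11.8), np.float64(-25.1), np.float64(-2.4), np.float64(0.15), np.float64(-1.95)]
[np.float64(-3.8), np.float64(12.7), np.float64(-24.6), np.float64(-2.4), np.float64(0.15), np.float64(-1.95)]
[np.float64(-4.2), np.float64(13.5), np.float64(-24.1), np.float64(-2.4), np.float64(0.15), np.float64(-1.95)]
[np.float64(-4.6), np.float64(14.4), np.float64(-23.5), np.float64(-2.4), np.float64(0.15), np.float64(-1.95)]
[np.float64(-5.0), np.float64(15.2), np.float64(-22.9), np.float64(-2.4), np.float64(0.15), np.float64(-1.95)]
[np.float64(-5.5), np.float64(16.0), np.float64(-22.2), np.float64(-2.4), np.float64(0.15), np.float64(-
[... 307 characters left out ...]
loat64(0.15), np.float64(-1.95)]
[np.float64(-7.7), np.float64(18.6), np.float64(-19.4), np.float64(-2.4), np.float64(0.15), np.float64(-1.95)]
[np.float64(-8.3), np.float64(19.1), np.float64(-18.6), np.float64(-2.4), np.float64(0.15), np.float64(-1.95)]
[np.float64(-8.9), np.float64(19.6), np.float64(-17.8), np.float64(-2.4), np.float64(0.15), np.float64(-1.95)]
[np.float64(-9.5), np.float64(20.0), np.float64(-17.0), np.float64(-2.4), np.float64(0.15), np.float64(-1.95)]
[np.float64(-10.1), np.float64(20.3), np.float64(-16.2), np.float64(-2.4), np.float64(0.15), np.float64(-1.95)]
[np.float64(-10.8), np.float64(20.6), np.float64(-15.4), np.float64(-2.4), np.float64(0.15), np.float64(-1.95)]
```

View pics/s12z.png

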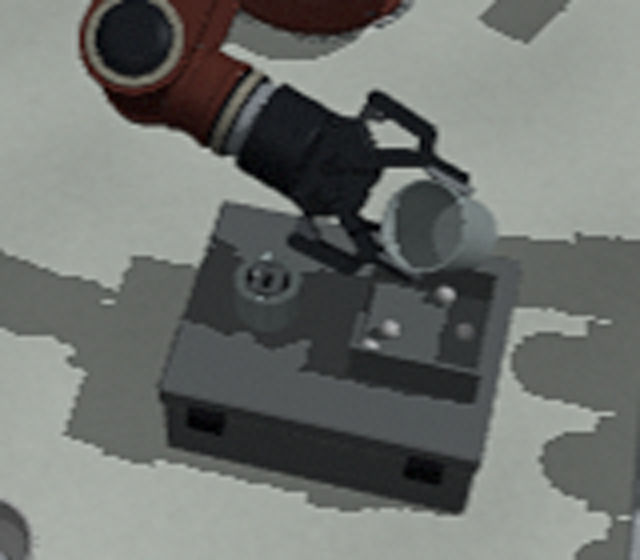

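Emit:
move_arm(rows=[{"tx":0.003,"ty":0.012,"tz":-0.026,"ax":-2.6,"ay":0.2,"az":-2.5,"jaw":255},{"tx":0.002,"ty":0.015,"tz":-0.034,"ax":-3.2,"ay":0.2,"az":-3,"jaw":255},{"tx":0.001,"ty":0.017,"tz":-0.034,"ax":-3.2,"ay":0.2,"az":-3,"jaw":255},{"tx":0,"ty":0.019,"tz":-0.033,"ax":-3.2,"ay":0.2,"az":-3,"jaw":255},{"tx":-0.002,"ty":0.02,"tz":-0.032,"ax":-3.2,"ay":0.2,"az":-3,"jaw":255},{"tx":-0.006,"ty":0.021,"tz":-0.03,"ax":-3.2,"ay":0.2,"az":-3,"jaw":255},{"tx":-0.007,"ty":0.022,"tz":-0.029,"ax":-3.2,"ay":0.2,"az":-3,"jaw":255},{"tx":-0.008,"ty":0.023,"tz":-0.028,"ax":-3.2,"ay":0.2,"az":-3,"jaw":255},{"tx":-0.009,"ty":0.024,"tz":-0.027,"ax":-3.2,"ay":0.2,"az":-3,"jaw":255},{"tx":-0.01,"ty":0.025,"tz":-0.025,"ax":-3.2,"ay":0.2,"az":-2,"jaw":255},{"tx":-0.008,"ty":0.02,"tz":-0.018,"ax":-2.5,"ay":0.2,"az":-1,"jaw":255},{"tx":0,"ty":0,"tz":0,"ax":0,"ay":0,"az":0,"jaw":255}])

```text
time: 13.3
tool_pos: [0.5057, -0.2116, 0.2137]
tool_rot: [-0.186, 0.797, 0.259, 0.513]
contact_force: [0.1, 0.3, 0.3]
gripper_width: 0.775
```

```bash
python3 - <<'E'
from h import *
D=np.radians
st(); grab('wrist','w13.png'); grab('scene','s13.png')
a=cv2.imread('pics/s13.png')[140:240,220:340];b=cv2.resize(a,(600,500),interpolation=cv2.INTER_CUBIC);cv2.imwrite('pics/s13z.png',b)
R=side(D(35),D(25),-1)
plan([.4823,-.2434,.07],R,6)
E
```

```text
t 13.30 P [ 0.5057 -0.2116  0.2137] F [0.1 0.3 0.3] T [-0.37  0.41  0.05] w 0.775 J [-1.04 -0.11  2.1   1.14  1.51 -0.4 ]
z [ 0.722  0.562 -0.404] x [0.339 0.222 0.914]
rot deg [-2.9 -1.1 -0.7] dist 0.149
[np.float64(-24.5), np.float64(2.9), np.float64(3.6), np.float64(-0.49), np.float64(-0.19), np.float64(-0.12)]
[np.float64(-24.5), np.float64(2.8), np.float64(3.7), np.float64(-0.49), np.float64(-0.19), np.float64(-0.12)]
[np.float64(-24.4), np.float64(2.8), np.float64(3.8), np.float64(-0.49), np.float64(-0.19), np.float64(-0.12)]
[np.float64(-24.4), np.float64(2.7), np.float64(3.9), np.float64(-0.49), np.float64(-0.19), np.float64(-0.12)]
[np.float64(-24.4), np.float64(2.6), np.float64(4.0), np.float64(-0.49), np.float64(-0.19), np.float64(-0.12)]
[np.float64(-24.4), np.float64(2.5), np.float64(4.1), np.float64(-0.49), np.float64(-0.19), np.float64(-0.12)]
```

View pics/w13.png

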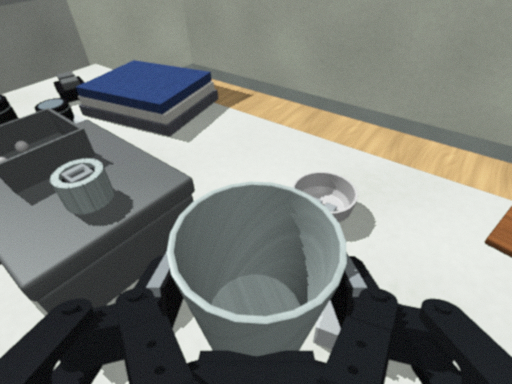

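View pics/s13z.png

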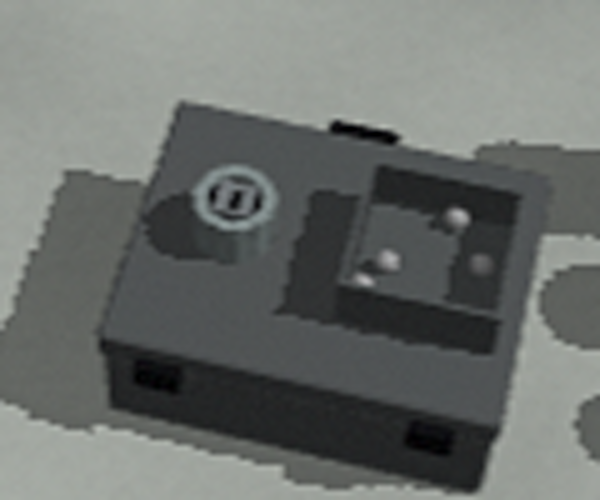

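Emit:
move_arm(rows=[{"tx":-0.015,"ty":0.003,"tz":0.002,"ax":-0.5,"ay":-0.2,"az":-0.1,"jaw":255},{"tx":-0.024,"ty":0.003,"tz":0.004,"ax":-0.5,"ay":-0.2,"az":-0.1,"jaw":255},{"tx":-0.024,"ty":0.003,"tz":0.004,"ax":-0.5,"ay":-0.2,"az":-0.1,"jaw":255},{"tx":-0.024,"ty":0.003,"tz":0.004,"ax":-0.5,"ay":-0.2,"az":-0.1,"jaw":255},{"tx":-0.024,"ty":0.003,"tz":0.004,"ax":-0.5,"ay":-0.2,"az":-0.1,"jaw":255},{"tx":-0.014,"ty":0.002,"tz":0.003,"ax":-0.4,"ay":-0.2,"az":-0.1,"jaw":255},{"tx":-0.005,"ty":0,"tz":0.001,"ax":0,"ay":0,"az":0,"jaw":255},{"tx":0,"ty":0,"tz":0,"ax":0,"ay":0,"az":0,"jaw":255}])

```text
time: 14.2
tool_pos: [0.4901, -0.232, 0.083]
tool_rot: [-0.166, 0.803, 0.258, 0.511]
contact_force: [0.5, -0.1, -0.6]
gripper_width: 0.774
```

```bash
python3 - <<'E'
from h import *
D=np.radians
st()
# original gripping orientation
q=[-0.159,0.804,0.255,0.513]; R=Ro.from_quat([q[1],q[2],q[3],q[0]])
s=manip.state(); P=np.array(s['tool_pos'])
plan([P[0],P[1],.042],R,4)
E
```

```text
t 14.20 P [ 0.4901 -0.232   0.083 ] F [ 0.5 -0.1 -0.6] T [-0.32  0.47  0.05] w 0.774 J [-1.09  0.13  2.12  1.15  1.4  -0.68]
z [ 0.735  0.53  -0.422] x [0.344 0.245 0.907]
rot deg [-0.9 -0.1 -0.1] dist 0.041
[np.float64(-9.3), np.float64(0.0), np.float64(4.3), np.float64(-0.23), np.float64(-0.01), np.float64(-0.03)]
[np.float64(-9.3), np.float64(0.0), np.float64(4.3), np.float64(-0.23), np.float64(-0.01), np.float64(-0.03)]
[np.float64(-9.3), np.float64(-0.0), np.float64(4.3), np.float64(-0.23), np.float64(-0.01), np.float64(-0.03)]
[np.float64(-9.3), np.float64(-0.0), np.float64(4.3), np.float64(-0.23), np.float64(-0.01), np.float64(-0.03)]
```

Emit:
move_arm(rows=[{"tx":-0.009,"ty":0,"tz":0.004,"ax":-0.3,"ay":0,"az":0,"jaw":255},{"tx":-0.01,"ty":0,"tz":0.004,"ax":-0.3,"ay":0,"az":0,"jaw":255},{"tx":-0.009,"ty":0,"tz":0.004,"ax":-0.3,"ay":0,"az":0,"jaw":255},{"tx":-0.005,"ty":0,"tz":0.002,"ax":0,"ay":0,"az":0,"jaw":255},{"tx":0,"ty":0,"tz":0,"ax":0,"ay":0,"az":0,"jaw":255}])

```text
time: 14.7
tool_pos: [0.4903, -0.2325, 0.0464]
tool_rot: [-0.158, 0.804, 0.256, 0.514]
contact_force: [-0.7, 0.7, -0.9]
gripper_width: 0.777
```

```bash
python3 - <<'E'
from h import *
st()
E
```

```text
t 14.70 P [ 0.4903 -0.2325  0.0464] F [-0.7  0.7 -0.9] T [-0.29  0.46 -0.  ] w 0.777 J [-1.09  0.21  2.12  1.17  1.36 -0.76]
z [ 0.745  0.517 -0.422] x [0.341 0.248 0.907]
```

Emit:
move_arm(rows=[{"tx":-0.003,"ty":0,"tz":0.0015,"ax":0,"ay":0,"az":0,"jaw":255},{"tx":-0.002,"ty":0,"tz":0.001,"ax":0,"ay":0,"az":0,"jaw":255},{"tx":-0.002,"ty":0,"tz":0.001,"ax":0,"ay":0,"az":0,"jaw":255},{"tx":0,"ty":0,"tz":0,"ax":0,"ay":0,"az":0,"jaw":255}])

```text
time: 15.1
tool_pos: [0.4911, -0.233, 0.0393]
tool_rot: [-0.158, 0.803, 0.256, 0.515]
contact_force: [-1.1, 0.3, -0.6]
gripper_width: 0.778
```

Emit:
move_arm(rows=[{"tx":-0.001,"ty":0,"tz":0.0005,"ax":0,"ay":0,"az":0,"jaw":255},{"tx":0,"ty":0,"tz":0,"ax":0,"ay":0,"az":0,"jaw":255}])

```text
time: 15.3
tool_pos: [0.4915, -0.233, 0.0393]
tool_rot: [-0.158, 0.802, 0.256, 0.516]
contact_force: [-0.2, -0.1, -1.0]
gripper_width: 0.776
```

Emit:
move_arm(rows=[{"tx":-0.001,"ty":0,"tz":0.0005,"ax":0,"ay":0,"az":0,"jaw":200},{"tx":0,"ty":0,"tz":0,"ax":0,"ay":0,"az":0,"jaw":0},{"tx":0,"ty":0,"tz":0,"ax":0,"ay":0,"az":0,"jaw":0},{"tx":0,"ty":0,"tz":0,"ax":0,"ay":0,"az":0,"jaw":0},{"tx":0,"ty":0,"tz":0,"ax":0,"ay":0,"az":0,"jaw":0}])

```text
time: 15.8
tool_pos: [0.4917, -0.2335, 0.0384]
tool_rot: [-0.158, 0.802, 0.257, 0.516]
contact_force: [-0.7, 0.9, -0.8]
gripper_width: 1.001
```

```bash
python3 - <<'E'
from h import *
st(); grab('wrist','w14.png'); grab('scene','s14.png')
a=cv2.imread('pics/s14.png')[120:220,130:250];b=cv2.resize(a,(600,500),interpolation=cv2.INTER_CUBIC);cv2.imwrite('pics/s14z.png',b)
E
```

```text
t 15.80 P [ 0.4917 -0.2335  0.0384] F [-0.7  0.9 -0.8] T [-0.25  0.35 -0.05] w 1.001 J [-1.09  0.24  2.11  1.18  1.35 -0.78]
z [ 0.747  0.517 -0.418] x [0.336 0.249 0.908]
```

View pics/w14.png

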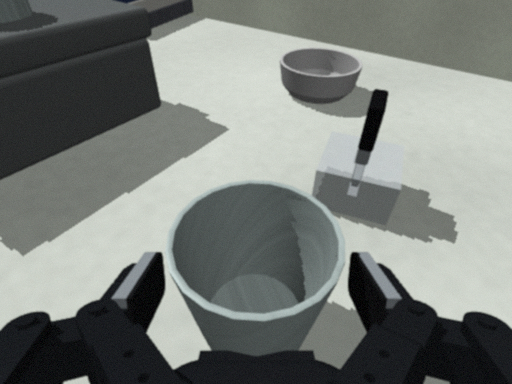

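View pics/s14z.png

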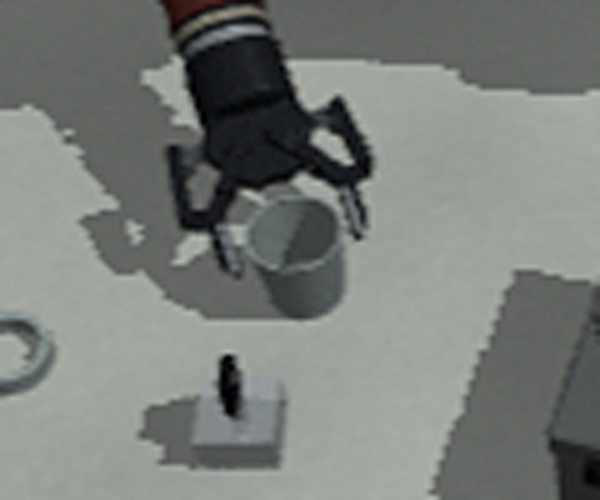

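Released: the cup stands upright and empty at about (297,255) in the zoomed view. Now I retreat.

Emit:
move_arm(rows=[{"tx":-0.005,"ty":0,"tz":-0.01,"ax":0,"ay":0,"az":0,"jaw":0},{"tx":-0.0085,"ty":0,"tz":-0.018,"ax":0,"ay":0,"az":0,"jaw":0},{"tx":-0.0085,"ty":0,"tz":-0.018,"ax":0,"ay":0,"az":0,"jaw":0},{"tx":-0.0085,"ty":0,"tz":-0.018,"ax":0,"ay":0,"az":0,"jaw":0},{"tx":-0.0085,"ty":0,"tz":-0.018,"ax":0,"ay":0,"az":0,"jaw":0},{"tx":0.01,"ty":0,"tz":-0.018,"ax":0,"ay":0,"az":0,"jaw":0},{"tx":0.03,"ty":0,"tz":-0.018,"ax":0,"ay":0,"az":0,"jaw":0},{"tx":0.04,"ty":0,"tz":-0.018,"ax":0,"ay":0,"az":0,"jaw":0},{"tx":0.04,"ty":0,"tz":-0.018,"ax":0,"ay":0,"az":0,"jaw":0},{"tx":0.04,"ty":0,"tz":-0.018,"ax":0,"ay":0,"az":0,"jaw":0}])

```text
time: 16.9
tool_pos: [0.3945, -0.2951, 0.2189]
tool_rot: [-0.164, 0.804, 0.25, 0.514]
contact_force: [0.8, -0.7, -0.3]
gripper_width: 0.997
```

```bash
cat >> h.py <<'E'
def down(yaw): # tool x yaw
    return Ro.from_euler('z',yaw)*Ro.from_euler('x',np.pi)
E
python3 - <<'E'
from h import *
D=np.radians
st()
for y in (194,): 
    R=down(D(y)); print(wristj(R,-.377,D(110)))
    plan([.61,-.24,.25],R,24)
E
```

```text
t 16.90 P [ 0.3945 -0.2951  0.2189] F [ 0.8 -0.7 -0.3] T [-0.22  0.32 -0.03] w 0.997 J [-1.33 -0.12  2.09  1.03  1.71 -0.51]
z [ 0.745  0.52  -0.417] x [0.346 0.234 0.909]
[ 0.          1.22173048 -2.19214242]
rot deg [  87.3  -16.4 -136.3] dist 0.225
[np.float64(4.8), np.float64(3.2), np.float64(7.3), np.float64(3.64), np.float64(-0.68), np.float64(-5.68)]
[np.float64(4.5), np.float64(4.2), np.float64(7.1), np.float64(3.64), np.float64(-0.68), np.float64(-5.68)]
[np.float64(4.2), np.float64(5.0), np.float64(6.7), np.float64(3.64), np.float64(-0.68), np.float64(-5.68)]
[np.float64(3.7), np.float64(5.8), np.float64(6.3), np.float64(3.64), np.float64(-0.68), np.float64(-5.68)]
[np.float64(3.2), np.float64(6.6), np.float64(5.9), np.float64(3.64), np.float64(-0.68), np.float64(-5.68)]
[np.float64(2.5), np.float64(7.2), np.float64(5.4), np.float64(3.64), np.float64(-0.68), np.float64(-5.68)]
[np.float64(1.9), np.float64(7.7), np.float64(4.9), np.float64(3.64), np.float64(-0.68), np.float64(-5.68)]
[np.float64(1.1), np.float64(8.2), np.float64(4.4), np.float64(3.64), np.float64(-0.68), np.
[... 1066 characters left out ...]
), np.float64(-0.68), np.float64(-5.68)]
[np.float64(-7.4), np.float64(5.7), np.float64(-0.8), np.float64(3.64), np.float64(-0.68), np.float64(-5.68)]
[np.float64(-8.0), np.float64(4.8), np.float64(-1.0), np.float64(3.64), np.float64(-0.68), np.float64(-5.68)]
[np.float64(-8.4), np.float64(3.9), np.float64(-1.2), np.float64(3.64), np.float64(-0.68), np.float64(-5.68)]
[np.float64(-8.8), np.float64(3.0), np.float64(-1.3), np.float64(3.64), np.float64(-0.68), np.float64(-5.68)]
[np.float64(-9.0), np.float64(2.0), np.float64(-1.4), np.float64(3.64), np.float64(-0.68), np.float64(-5.68)]
[np.float64(-9.2), np.float64(1.1), np.float64(-1.4), np.float64(3.64), np.float64(-0.68), np.float64(-5.68)]
```

```bash
python3 - <<'E'
from h import *
D=np.radians
R0=toolR();R=down(D(194));rv=(R0.inv()*R).as_rotvec()
for i in range(0,25,4):
    u=i/24;Rc=R0*Ro.from_rotvec(rv*u)
    print(i,np.round(wristj(Rc,-1.33+u*.95,D(113)),2),np.round(Rc.as_matrix()[:,2],2))
E
```

```text
0 [ 1.03  1.71 -0.52] [ 0.75  0.52 -0.42]
4 [ 0.9   1.75 -0.86] [ 0.55  0.67 -0.49]
8 [ 0.74  1.74 -1.2 ] [ 0.33  0.72 -0.61]
12 [ 0.55  1.66 -1.51] [ 0.13  0.65 -0.75]
16 [ 0.37  1.52 -1.79] [-0.01  0.48 -0.88]
20 [ 0.19  1.35 -2.01] [-0.06  0.25 -0.97]
24 [-0.    1.17 -2.2 ] [-0. -0. -1.]
```

Emit:
move_arm(rows=[{"tx":0.007,"ty":0.004,"tz":0.009,"ax":4.8,"ay":-0.9,"az":-7.5,"jaw":0},{"tx":0.006,"ty":0.006,"tz":0.009,"ax":4.8,"ay":-0.9,"az":-7.5,"jaw":0},{"tx":0.005,"ty":0.0075,"tz":0.0085,"ax":4.8,"ay":-0.9,"az":-7.5,"jaw":0},{"tx":0.004,"ty":0.009,"tz":0.008,"ax":4.8,"ay":-0.9,"az":-7.5,"jaw":0},{"tx":0.003,"ty":0.01,"tz":0.007,"ax":4.8,"ay":-0.9,"az":-7.5,"jaw":0},{"tx":0.0015,"ty":0.011,"tz":0.006,"ax":4.8,"ay":-0.9,"az":-7.5,"jaw":0},{"tx":0,"ty":0.0115,"tz":0.005,"ax":4.8,"ay":-0.9,"az":-7.5,"jaw":0},{"tx":-0.001,"ty":0.012,"tz":0.004,"ax":4.8,"ay":-0.9,"az":-7.5,"jaw":0},{"tx":-0.0025,"ty":0.012,"tz":0.003,"ax":4.8,"ay":-0.9,"az":-7.5,"jaw":0},{"tx":-0.004,"ty":0.0115,"tz":0.002,"ax":4.8,"ay":-0.9,"az":-7.5,"jaw":0},{"tx":-0.005,"ty":0.011,"tz":0.001,"ax":4.8,"ay":-0.9,"az":-7.5,"jaw":0},{"tx":-0.007,"ty":0.01,"tz":0,"ax":4.8,"ay":-0.9,"az":-7.5,"jaw":0}])

```text
time: 18.1
tool_pos: [0.5358, -0.2769, 0.2469]
tool_rot: [-0.079, 0.31, 0.914, 0.251]
contact_force: [0.2, -1.3, -1.1]
gripper_width: 1.002
```

```bash
python3 - <<'E'
from h import *
D=np.radians
st();plan([.61,-.24,.22],down(D(194)),7)
E
```

```text
t 18.10 P [ 0.5358 -0.2769  0.2469] F [ 0.2 -1.3 -1.1] T [-0.24  0.04  0.02] w 1.002 J [-0.78  0.19  1.5   0.39  1.81 -1.67]
z [ 0.012  0.507 -0.862] x [-0.795  0.527  0.3  ]
rot deg [ 31.   -5.7 -50.3] dist 0.087
[np.float64(-6.8), np.float64(8.4), np.float64(6.1), np.float64(4.43), np.float64(-0.81), np.float64(-7.18)]
[np.float64(-7.7), np.float64(8.0), np.float64(5.6), np.float64(4.43), np.float64(-0.81), np.float64(-7.18)]
[np.float64(-8.6), np.float64(7.4), np.float64(5.1), np.float64(4.43), np.float64(-0.81), np.float64(-7.18)]
[np.float64(-9.4), np.float64(6.6), np.float64(4.7), np.float64(4.43), np.float64(-0.81), np.float64(-7.18)]
[np.float64(-10.2), np.float64(5.7), np.float64(4.3), np.float64(4.43), np.float64(-0.81), np.float64(-7.18)]
[np.float64(-10.8), np.float64(4.8), np.float64(4.1), np.float64(4.43), np.float64(-0.81), np.float64(-7.18)]
[np.float64(-11.2), np.float64(3.7), np.float64(3.9), np.float64(4.43), np.float64(-0.81), np.float64(-7.18)]
```

Emit:
move_arm(rows=[{"tx":-0.007,"ty":0.008,"tz":0.006,"ax":4.4,"ay":-0.8,"az":-7.2,"jaw":0},{"tx":-0.008,"ty":0.008,"tz":0.0055,"ax":4.4,"ay":-0.8,"az":-7.2,"jaw":0},{"tx":-0.009,"ty":0.007,"tz":0.005,"ax":4.4,"ay":-0.8,"az":-7.2,"jaw":0},{"tx":-0.0095,"ty":0.0065,"tz":0.0045,"ax":4.4,"ay":-0.8,"az":-7.2,"jaw":0},{"tx":-0.01,"ty":0.006,"tz":0.004,"ax":4.4,"ay":-0.8,"az":-7.2,"jaw":0},{"tx":-0.01,"ty":0.005,"tz":0.004,"ax":4.4,"ay":-0.8,"az":-7.2,"jaw":0},{"tx":-0.01,"ty":0.004,"tz":0.004,"ax":4.4,"ay":-0.8,"az":-7.2,"jaw":0},{"tx":0,"ty":0,"tz":0,"ax":0,"ay":0,"az":0,"jaw":0}])

```text
time: 18.9
tool_pos: [0.6084, -0.2438, 0.219]
tool_rot: [-0.002, -0.13, 0.991, -0.003]
contact_force: [0.3, 1.0, 0.3]
gripper_width: 1.003
```

```bash
python3 - <<'E'
from h import *
import pickle
st(); f=grab('wrist','w15.png');pickle.dump(f,open('w15.pkl','wb'))
cv2.imwrite('pics/w15b.png',cv2.resize(cv2.imread('pics/w15.png'),(800,600),interpolation=cv2.INTER_CUBIC))
print(np.degrees((toolR().inv()*down(np.radians(194))).as_rotvec()))
E
```

```text
t 18.90 P [ 0.6084 -0.2438  0.219 ] F [0.3 1.  0.3] T [0.03 0.02 0.01] w 1.003 J [-0.49  0.13  1.55 -0.01  1.46 -2.32]
z [-0.003 -0.006 -1.   ] x [-0.966 -0.258  0.004]
[-0.2517328  -0.26386655  0.77270582]
```

View pics/w15b.png

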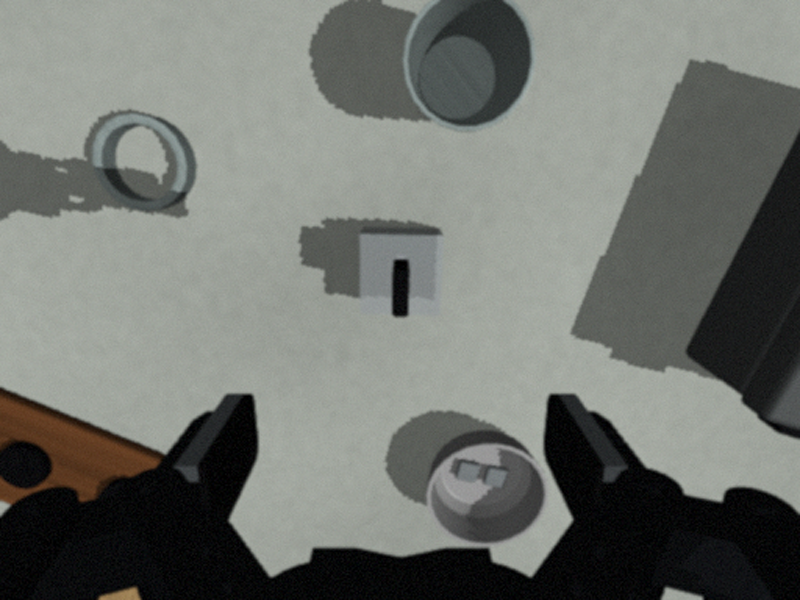

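```bash
python3 - <<'E'
from h import *
import pickle
f=pickle.load(open('w15.pkl','rb'));im=f['color'].astype(int);g=im.sum(2)
k=512/800
sub=g[160:210,240:275]; m=np.zeros_like(g,bool); m[160:210,240:275]=sub<90
ys,xs=np.where(m); print('rows',ys.min(),ys.max(),'cols',xs.min(),xs.max())
for y in range(ys.min(),ys.max()+1,4): print(y,xs[ys==y].min(),xs[ys==y].max(),end='; ')
print()
c,s=np.cos(np.radians(15)),np.sin(np.radians(15))
xm=np.median(xs)+.5
A=onz(f,xm,ys.max()+1,.08); print('far top',A,'center',A-.015*np.array([c,s,0]))
B=onz(f,xm,ys.min(),.048); print('near bottom',B,'center',B+.015*np.array([c,s,0]))
# block top corners
P=[onz(f,u*k,v*k,.034) for u,v in[(360,235),(441,235),(440,315),(360,298+10)]]
print(np.round(P,4)); d=P[1]-P[0]; print(np.degrees(np.arctan2(d[1],d[0])),np.linalg.norm(d)); d=P[2]-P[1];print(np.degrees(np.arctan2(d[1],d[0])),np.linalg.norm(d))
# cup rim
print('cup',onz(f,468*k,62*k,.07))
M=toolR(); P=np.array(manip.state()['tool_pos']); print('TCP',P)
E
```

```text
rows 167 201 cols 252 260
167 253 259; 171 252 260; 175 252 260; 179 252 260; 183 252 260; 187 252 260; 191 252 259; 195 252 259; 199 252 259; 
far top [ 0.62519417 -0.24031603  0.08      ] center [ 0.61070529 -0.24419831  0.08      ]
near bottom [ 0.59935749 -0.24736357  0.048     ] center [ 0.61384638 -0.24348128  0.048     ]
[[ 0.5923 -0.2775  0.034 ]
 [ 0.5783 -0.2253  0.034 ]
 [ 0.6324 -0.2102  0.034 ]
 [ 0.6419 -0.2655  0.034 ]]
105.0019366686248 0.054040989214834904
15.628152494054289 0.05615775623224367
cup [ 0.48012657 -0.24170522  0.07      ]
TCP [ 0.60817667 -0.24489889  0.21921384]
```

Emit:
move_arm(rows=[{"tx":-0.002,"ty":0,"tz":0.02,"ax":-0.1,"ay":-0.1,"az":0,"jaw":0},{"tx":-0.002,"ty":0,"tz":0.035,"ax":-0.1,"ay":-0.1,"az":0,"jaw":0},{"tx":0,"ty":0,"tz":0.035,"ax":0,"ay":0,"az":0,"jaw":0},{"tx":0,"ty":0,"tz":0.03,"ax":0,"ay":0,"az":0,"jaw":0},{"tx":0,"ty":0,"tz":0.02,"ax":0,"ay":0,"az":0,"jaw":0},{"tx":0,"ty":0,"tz":0.01,"ax":0,"ay":0,"az":0,"jaw":0},{"tx":0,"ty":0,"tz":0,"ax":0,"ay":0,"az":0,"jaw":0}])

```text
time: 19.65
tool_pos: [0.6087, -0.2545, 0.0668]
tool_rot: [-0.002, -0.114, 0.993, 0.002]
contact_force: [-0.3, 0.3, -0.5]
gripper_width: 1.001
```

```bash
python3 - <<'E'
from h import *
import pickle
st(); f=grab('wrist','w16.png')
plan([.6125,-.244,.047],down(np.radians(195)),2)
E
```

```text
t 19.65 P [ 0.6087 -0.2545  0.0668] F [-0.3  0.3 -0.5] T [-0.02 -0.04  0.01] w 1.001 J [-0.51  0.28  1.64  0.    1.22 -2.31]
z [-0.004  0.004 -1.   ] x [-0.974 -0.226  0.003]
rot deg [ 0.2 -0.1 -1.9] dist 0.024
[np.float64(-2.8), np.float64(4.9), np.float64(10.4), np.float64(0.09), np.float64(-0.06), np.float64(-0.96)]
[np.float64(-2.9), np.float64(4.9), np.float64(10.4), np.float64(0.09), np.float64(-0.06), np.float64(-0.96)]
```

View pics/w16.png

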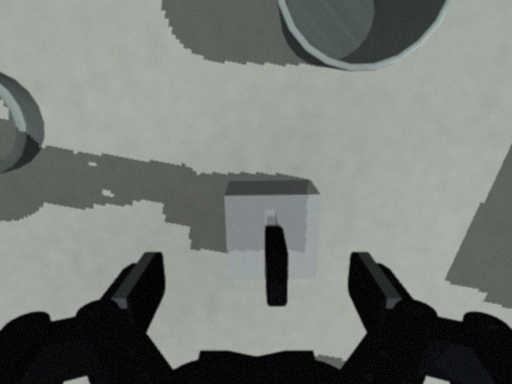

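Emit:
move_arm(rows=[{"tx":-0.003,"ty":0.005,"tz":0.004,"ax":0,"ay":0,"az":-1,"jaw":0},{"tx":-0.002,"ty":0.004,"tz":0.005,"ax":0,"ay":0,"az":-1,"jaw":0},{"tx":0,"ty":0.001,"tz":0.006,"ax":0,"ay":0,"az":0,"jaw":0},{"tx":0,"ty":0,"tz":0.003,"ax":0,"ay":0,"az":0,"jaw":0},{"tx":0,"ty":0,"tz":0,"ax":0,"ay":0,"az":0,"jaw":0}])

```text
time: 20.2
tool_pos: [0.6151, -0.2449, 0.0544]
tool_rot: [0.002, -0.132, 0.991, -0.001]
contact_force: [0.7, -0.2, -0.4]
gripper_width: 1.001
```

```bash
python3 - <<'E'
from h import *
import pickle
st(); f=grab('wrist','w17.png')
plan([.6125,-.244,.047],down(np.radians(195)),1)
E
```

```text
t 20.20 P [ 0.6151 -0.2449  0.0544] F [ 0.7 -0.2 -0.4] T [-0.04  0.03 -0.01] w 1.001 J [-0.49  0.29  1.65  0.    1.19 -2.33]
z [ 0.005 -0.001 -1.   ] x [-0.965 -0.262 -0.004]
rot deg [-0.1  0.3  0.2] dist 0.008
[np.float64(2.3), np.float64(1.6), np.float64(7.6), np.float64(-0.14), np.float64(0.27), np.float64(0.18)]
```

View pics/w17.png

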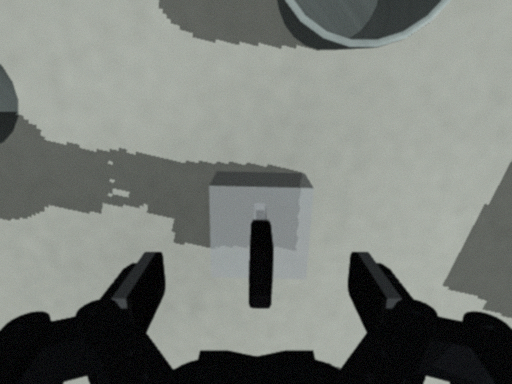

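Emit:
move_arm(rows=[{"tx":0.001,"ty":0.001,"tz":0.005,"ax":0,"ay":0.3,"az":0.2,"jaw":0},{"tx":0.001,"ty":0.0005,"tz":0.003,"ax":0,"ay":0,"az":0,"jaw":0},{"tx":0,"ty":0,"tz":0,"ax":0,"ay":0,"az":0,"jaw":120},{"tx":0,"ty":0,"tz":0,"ax":0,"ay":0,"az":0,"jaw":200},{"tx":0,"ty":0,"tz":0,"ax":0,"ay":0,"az":0,"jaw":255},{"tx":0,"ty":0,"tz":0,"ax":0,"ay":0,"az":0,"jaw":255},{"tx":0,"ty":0,"tz":0,"ax":0,"ay":0,"az":0,"jaw":255},{"tx":0,"ty":0,"tz":0,"ax":0,"ay":0,"az":0,"jaw":255}])

```text
time: 21.05
tool_pos: [0.613, -0.2444, 0.0467]
tool_rot: [0.0, -0.13, 0.992, -0.002]
contact_force: [-0.2, 0.3, 0.0]
gripper_width: 0.107
```

```bash
python3 - <<'E'
from h import *
import pickle
st(); f=grab('wrist','w18.png')
E
```

```text
t 21.05 P [ 0.613  -0.2444  0.0467] F [-0.2  0.3  0. ] T [ 0.03  0.03 -0.02] w 0.107 J [-0.49  0.3   1.66 -0.    1.18 -2.32]
z [ 0.001 -0.003 -1.   ] x [-0.966 -0.258  0.   ]
```

View pics/w18.png

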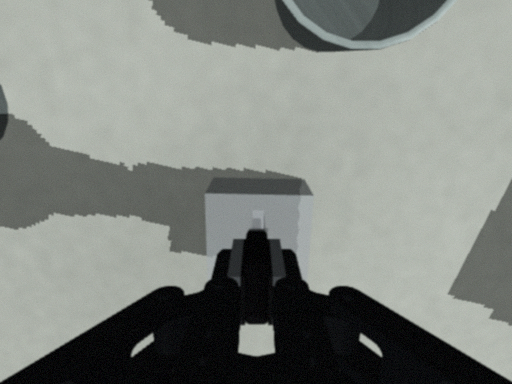

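Emit:
move_arm(rows=[{"tx":0,"ty":0,"tz":-0.005,"ax":0,"ay":0,"az":0,"jaw":255},{"tx":0,"ty":0,"tz":-0.01,"ax":0,"ay":0,"az":0,"jaw":255},{"tx":0,"ty":0,"tz":-0.01,"ax":0,"ay":0,"az":0,"jaw":255},{"tx":0,"ty":0,"tz":-0.01,"ax":0,"ay":0,"az":0,"jaw":255},{"tx":0,"ty":0,"tz":-0.02,"ax":0,"ay":0,"az":0,"jaw":255},{"tx":0,"ty":0,"tz":-0.03,"ax":0,"ay":0,"az":0,"jaw":255},{"tx":0,"ty":0,"tz":-0.04,"ax":0,"ay":0,"az":0,"jaw":255},{"tx":0,"ty":0,"tz":-0.04,"ax":0,"ay":0,"az":0,"jaw":255},{"tx":0,"ty":0,"tz":-0.025,"ax":0,"ay":0,"az":0,"jaw":255},{"tx":0,"ty":0,"tz":-0.01,"ax":0,"ay":0,"az":0,"jaw":255},{"tx":0,"ty":0,"tz":0,"ax":0,"ay":0,"az":0,"jaw":255}])

```text
time: 22.2
tool_pos: [0.6127, -0.2434, 0.2625]
tool_rot: [0.002, -0.13, 0.991, -0.003]
contact_force: [1.3, -0.1, -0.8]
gripper_width: 0.106
```

```bash
python3 - <<'E'
from h import *
import pickle
st(); f=grab('wrist','w19.png')
plan([.60,.05,.25],down(np.radians(178)),10)
E
```

```text
t 22.20 P [ 0.6127 -0.2434  0.2625] F [ 1.3 -0.1 -0.8] T [-0.06 -0.01  0.03] w 0.106 J [-0.49  0.11  1.5  -0.    1.52 -2.32]
z [ 0.005 -0.005 -1.   ] x [-0.966 -0.258 -0.003]
rot deg [-0.3  0.2 16.9] dist 0.294
[np.float64(-6.4), np.float64(28.7), np.float64(1.0), np.float64(-0.03), np.float64(0.02), np.float64(1.69)]
[np.float64(-5.5), np.float64(28.8), np.float64(1.0), np.float64(-0.03), np.float64(0.02), np.float64(1.69)]
[np.float64(-4.7), np.float64(29.0), np.float64(1.0), np.float64(-0.03), np.float64(0.02), np.float64(1.69)]
[np.float64(-3.8), np.float64(29.1), np.float64(1.0), np.float64(-0.03), np.float64(0.02), np.float64(1.69)]
[np.float64(-2.9), np.float64(29.2), np.float64(1.0), np.float64(-0.03), np.float64(0.02), np.float64(1.69)]
[np.float64(-2.1), np.float64(29.3), np.float64(1.1), np.float64(-0.03), np.float64(0.02), np.float64(1.69)]
[np.float64(-1.2), np.float64(29.3), np.float64(1.1), np.float64(-0.03), np.float64(0.02), np.float64(1.69)]
[np.float64(-0.3), np.float64(29.4), np.float64(1.1), np.float64(-0.03), np.float64(0.02), np.float64(1.69)]
[np.float64(0.5), np.float64(29.4), np.float64(1.1), np.float64(-0.03), np.float64(0.02), np.float64(1.69)]
[np.float64(1.4), np.float64(29.3), np.float64(1.1), np.float64(-0.03), np.float64(0.02), np.float64(1.69)]
```

View pics/w19.png

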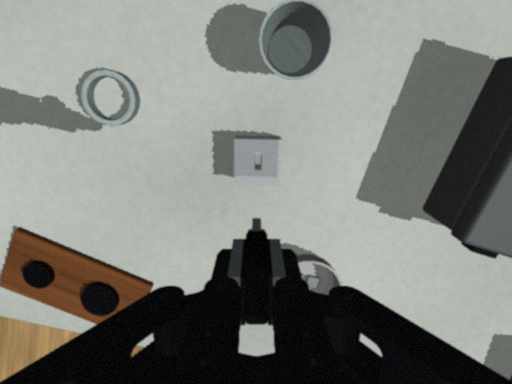

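The key came out cleanly: the blade shows at (256,224) and the block's slot is empty. Now I move near the lock to look at it and the hopper.

Emit:
move_arm(rows=[{"tx":-0.004,"ty":0.018,"tz":0.001,"ax":0,"ay":0,"az":1.2,"jaw":255},{"tx":-0.006,"ty":0.029,"tz":0.001,"ax":0,"ay":0,"az":1.7,"jaw":255},{"tx":-0.005,"ty":0.029,"tz":0.001,"ax":0,"ay":0,"az":1.7,"jaw":255},{"tx":-0.004,"ty":0.029,"tz":0.001,"ax":0,"ay":0,"az":1.7,"jaw":255},{"tx":-0.003,"ty":0.029,"tz":0.001,"ax":0,"ay":0,"az":1.7,"jaw":255},{"tx":-0.002,"ty":0.029,"tz":0.001,"ax":0,"ay":0,"az":1.7,"jaw":255},{"tx":-0.001,"ty":0.029,"tz":0.001,"ax":0,"ay":0,"az":1.7,"jaw":255},{"tx":0,"ty":0.029,"tz":0.001,"ax":0,"ay":0,"az":1.7,"jaw":255},{"tx":0,"ty":0.029,"tz":0.001,"ax":0,"ay":0,"az":1.7,"jaw":255},{"tx":0,"ty":0.025,"tz":0.001,"ax":0,"ay":0,"az":1.7,"jaw":255},{"tx":0,"ty":0.01,"tz":0,"ax":0,"ay":0,"az":0.5,"jaw":255},{"tx":0,"ty":0,"tz":0,"ax":0,"ay":0,"az":0,"jaw":255}])

```text
time: 23.45
tool_pos: [0.5892, 0.0553, 0.2185]
tool_rot: [-0.022, 0.025, 0.999, 0.002]
contact_force: [0.2, -1.2, -0.9]
gripper_width: 0.11
```

```bash
python3 - <<'E'
from h import *
import pickle
st(); f=grab('wrist','w20.png');pickle.dump(f,open('w20.pkl','wb'))
cv2.imwrite('pics/w20b.png',cv2.resize(cv2.imread('pics/w20.png'),(800,600),interpolation=cv2.INTER_CUBIC))
E
```

```text
t 23.45 P [0.5892 0.0553 0.2185] F [ 0.2 -1.2 -0.9] T [ 0.03 -0.02  0.02] w 0.110 J [-0.03  0.01  1.68  0.    1.5  -1.55]
z [-0.043  0.005 -0.999] x [-0.998  0.051  0.043]
```

View pics/w20b.png

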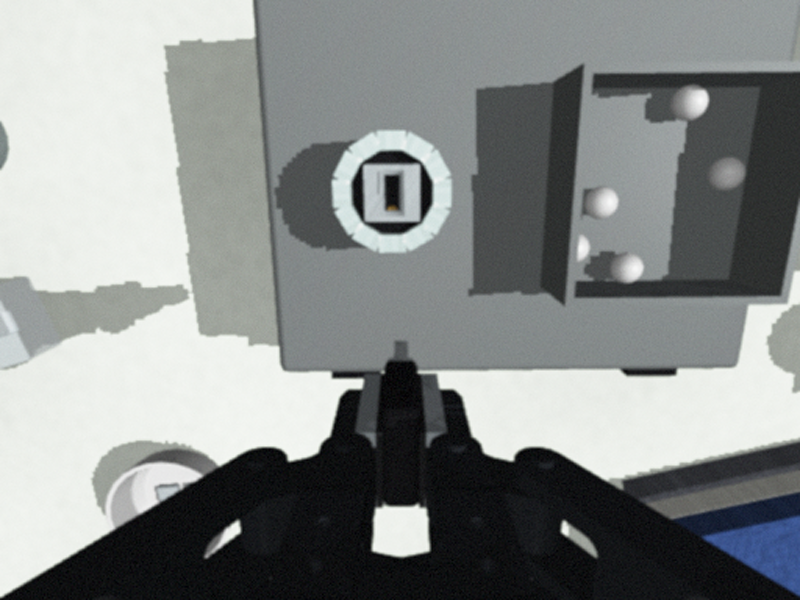

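All five balls are in the hopper, at (690,102), (727,173), (600,202), (583,247) and (627,268). The lock slot is at about (392,192). I'll measure it now.

```bash
python3 - <<'E'
from h import *
import pickle
f=pickle.load(open('w20.pkl','rb'));k=512/800
im=f['color']; g=im.astype(int).sum(2)
# collar: bright pixels around lock
roi=np.zeros(g.shape,np.uint8); sub=g[75:170,205:300]; roi[75:170,205:300]=(sub>560)
cs,_=cv2.findContours(roi,cv2.RETR_EXTERNAL,cv2.CHAIN_APPROX_NONE); c=max(cs,key=cv2.contourArea)
e=cv2.fitEllipse(c); print('ellipse',e)
C=onz(f,e[0][0]+.5,e[0][1]+.5,.138); print('collar',C)
L=onz(f,e[0][0]-e[1][0]/2,e[0][1],.138);Rr=onz(f,e[0][0]+e[1][0]/2,e[0][1],.138);print('diam',np.linalg.norm(L-Rr))
def ang(p,q,z):
    a,b=onz(f,p[0]*k,p[1]*k,z),onz(f,q[0]*k,q[1]*k,z); d=b-a; return np.degrees(np.arctan2(d[1],d[0])),np.linalg.norm(d)
print('far edge(y dir)',ang((285,370),(738,364),.1))
print('left edge (x dir)',ang((258,0),(284,365),.1))
print('sq top',ang((364,165),(420,165),.138),ang((364,222),(420,221),.138),ang((364,165),(364,222),.138),ang((420,165),(420,221),.138))
print('hopper rim near lock',ang((583,65),(566,303),.142), 'hopper far',ang((566,303),(785,299),.142))
print('slot',onz(f,392.5*k,193*k,.138))
# key location: blade tip in image (401,350)
M=toolR();P=np.array(manip.state()['tool_pos'])
print('proj of expected tip', proj(f,P+M.apply([0,0,.0407]))/k, 'tip xy',P+M.apply([0,0,.0407]))
E
python3 - <<'E'
import cv2
a=cv2.imread('pics/w20.png'); 
t=cv2.resize(a[70:170,200:300],(500,500),interpolation=cv2.INTER_CUBIC); u=cv2.resize(a[200:300,220:290],(350,500),interpolation=cv2.INTER_CUBIC)
import numpy as np
cv2.imwrite('pics/w20z.png',np.hstack([t,np.clip(u.astype(int)*3,0,255).astype('uint8')[:, :290]]))
E
```

```text
ellipse ((250.6555633544922, 122.08457946777344), (74.98539733886719, 77.14973449707031), 174.34291076660156)
collar [0.52607795 0.05443023 0.138     ]
diam 0.052517952597112345
far edge(y dir) (np.float64(87.85287879709381), np.float64(0.2602379668950906))
left edge (x dir) (np.float64(-2.555058984811699), np.float64(0.18612189584145244))
sq top (np.float64(87.08089391036378), np.float64(0.024778879622714335)) (np.float64(88.08336974987387), np.float64(0.025503622096569752)) (np.float64(-3.9955084871076645), np.float64(0.02498266228441997)) (np.float64(-2.3316825280135762), np.float64(0.02453334160859392))
hopper rim near lock (np.float64(-1.9529704856464198), np.float64(0.10191076824298893)) hopper far (np.float64(88.13671986290066), np.float64(0.10207303019921464))
slot [0.5267182  0.05442619 0.138     ]
proj of expected tip [[400.5701299  350.70986368]] tip xy [0.58734297 0.05487466 0.17765784]
```

View pics/w20z.png

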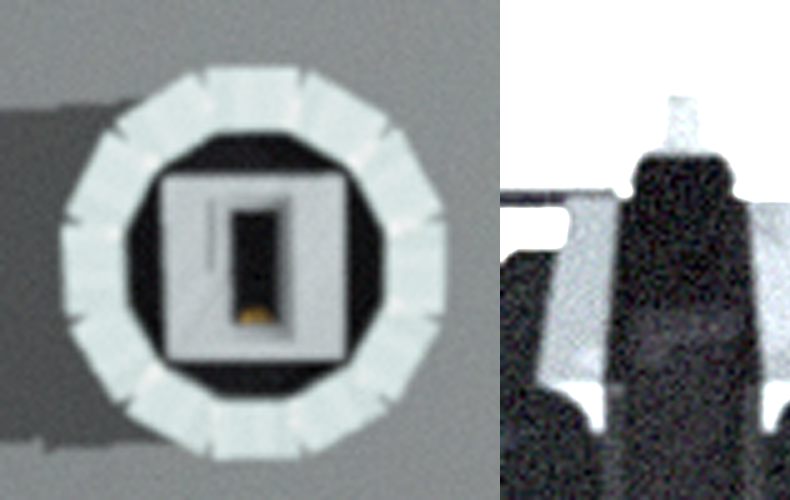

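```bash
python3 - <<'E'
from h import *
import pickle
f=pickle.load(open('w20.pkl','rb'))
M=toolR();P=np.array(manip.state()['tool_pos'])
for n,p in [('tip c',[0,0,.0407]),('tip +7',[.007,0,.0407]),('wedge top +7',[.007,0,.0337]),('shoulder blade',[.007,0,.0127]),('neck bot',[.0095,0,.0127]),('neck top',[.0095,0,-.0013]),('bow bot near',[.015,0,-.0013]),('bow top near',[.015,0,-.0333]),('bow bot L',[.015,.005,-.0013])]:
    print(n,np.round(proj(f,P+M.apply(p))[0],1))
E
```

```text
tip c [256.4 224.5]
tip +7 [256.4 214. ]
wedge top +7 [256.4 218.2]
shoulder blade [256.4 232.5]
neck bot [256.4 228.2]
neck top [256.4 239.5]
bow bot near [256.4 229.2]
bow top near [256.4 262. ]
bow bot L [266.6 229.2]
```

```bash
python3 - <<'E'
from h import *
plan([.526,.0544,.20],down(np.radians(177.8)),4)
E
```

```text
rot deg [ 0.2 -2.5 -0.8] dist 0.066
[np.float64(15.5), np.float64(-0.9), np.float64(5.3), np.float64(0.04), np.float64(-0.63), np.float64(-0.19)]
[np.float64(15.6), np.float64(-0.8), np.float64(5.1), np.float64(0.04), np.float64(-0.63), np.float64(-0.19)]
[np.float64(15.7), np.float64(-0.8), np.float64(4.9), np.float64(0.04), np.float64(-0.63), np.float64(-0.19)]
[np.float64(15.7), np.float64(-0.7), np.float64(4.8), np.float64(0.04), np.float64(-0.63), np.float64(-0.19)]
```

Emit:
move_arm(rows=[{"tx":0.013,"ty":-0.001,"tz":0.003,"ax":0,"ay":-0.8,"az":-0.2,"jaw":255},{"tx":0.016,"ty":-0.001,"tz":0.004,"ax":0,"ay":-0.8,"az":-0.2,"jaw":255},{"tx":0.016,"ty":-0.001,"tz":0.004,"ax":0,"ay":-0.6,"az":-0.2,"jaw":255},{"tx":0.011,"ty":0,"tz":0.003,"ax":0,"ay":-0.3,"az":-0.2,"jaw":255},{"tx":0.004,"ty":0,"tz":0.001,"ax":0,"ay":0,"az":0,"jaw":255},{"tx":0,"ty":0,"tz":0,"ax":0,"ay":0,"az":0,"jaw":255}])

```text
time: 24.1
tool_pos: [0.5267, 0.047, 0.2012]
tool_rot: [-0.001, 0.022, 1.0, -0.0]
contact_force: [-0.3, -1.2, -0.8]
gripper_width: 0.107
```

```bash
python3 - <<'E'
from h import *
st()
plan([.526,.0544,.19],down(np.radians(177.8)),3)
E
```

```text
t 24.10 P [0.5267 0.047  0.2012] F [-0.3 -1.2 -0.8] T [-0.   -0.03  0.02] w 0.107 J [-0.05 -0.16  1.87 -0.    1.44 -1.58]
z [-0.002 -0.001 -1.   ] x [-0.999  0.043  0.002]
rot deg [-0.1 -0.1 -0.3] dist 0.013
[np.float64(0.3), np.float64(2.5), np.float64(3.7), np.float64(-0.02), np.float64(-0.04), np.float64(-0.09)]
[np.float64(0.3), np.float64(2.5), np.float64(3.7), np.float64(-0.02), np.float64(-0.04), np.float64(-0.09)]
[np.float64(0.3), np.float64(2.5), np.float64(3.7), np.float64(-0.02), np.float64(-0.04), np.float64(-0.09)]
```

Emit:
move_arm(rows=[{"tx":0,"ty":0.003,"tz":0.004,"ax":0,"ay":0,"az":-0.1,"jaw":255},{"tx":0.0005,"ty":0.003,"tz":0.004,"ax":0,"ay":0,"az":-0.1,"jaw":255},{"tx":0,"ty":0.0015,"tz":0.003,"ax":0,"ay":0,"az":0,"jaw":255},{"tx":0,"ty":0,"tz":0,"ax":0,"ay":0,"az":0,"jaw":255}])

```text
time: 24.5
tool_pos: [0.5281, 0.0539, 0.1895]
tool_rot: [-0.001, 0.02, 1.0, -0.001]
contact_force: [0.3, -0.2, -1.2]
gripper_width: 0.108
```

```bash
python3 - <<'E'
from h import *
import pickle
st(); f=grab('wrist','w21.png');pickle.dump(f,open('w21.pkl','wb'))
a=cv2.imread('pics/w21.png'); t=cv2.resize(a[180:270,200:312],(784,630)[:2],interpolation=cv2.INTER_CUBIC)
t=np.clip(t.astype(int)*1.3,0,255).astype('uint8')[:600]; cv2.imwrite('pics/w21z.png',t)
for n,p in [('tip c',[0,0,.0407]),('mouth target',None)]:
    M=toolR();P=np.array(manip.state()['tool_pos'])
    X=P+M.apply(p) if p else np.array([.5263,.0544,.138]); print(n,proj(f,X),(proj(f,X)-[200,180])*7)
plan([.526,.0544,.19],down(np.radians(177.8)),1)
E
```

```text
t 24.50 P [0.5281 0.0539 0.1895] F [ 0.3 -0.2 -1.2] T [ 0.03  0.01 -0.03] w 0.108 J [-0.04 -0.14  1.87 -0.    1.41 -1.57]
z [-0.002 -0.001 -1.   ] x [-0.999  0.041  0.002]
tip c [[257.35872849 224.9462149 ]] [[401.51109944 314.62350432]]
mouth target [[258.12017895 215.81968567]] [[406.84125262 250.73779971]]
rot deg [-0.1 -0.1 -0.1] dist 0.002
[np.float64(2.2), np.float64(0.5), np.float64(-0.3), np.float64(-0.07), np.float64(-0.08), np.float64(-0.14)]
```

View pics/w21z.png

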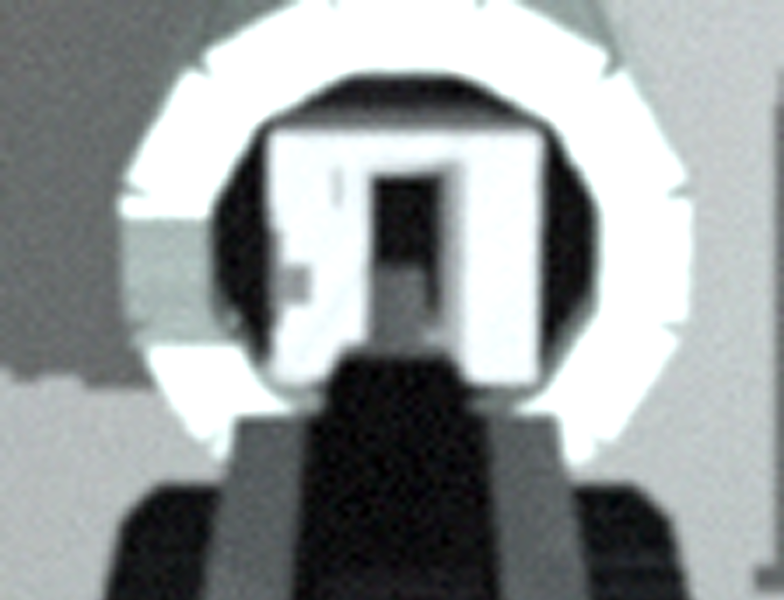

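Emit:
move_arm(rows=[{"tx":0.0022,"ty":0.0006,"tz":0.002,"ax":0,"ay":0,"az":-0.1,"jaw":255},{"tx":0,"ty":0,"tz":0.002,"ax":0,"ay":0,"az":0,"jaw":255},{"tx":0,"ty":0,"tz":0,"ax":0,"ay":0,"az":0,"jaw":255}])

```text
time: 24.85
tool_pos: [0.5262, 0.0548, 0.1856]
tool_rot: [-0.001, 0.019, 1.0, -0.001]
contact_force: [-0.1, 0.3, 0.1]
gripper_width: 0.106
```

```bash
cat > lk.py <<'E'
import sys
from h import *
st(); f=grab('wrist','wl.png')
a=cv2.imread('pics/wl.png'); t=cv2.resize(a[180:265,200:312],(784,595),interpolation=cv2.INTER_CUBIC)
t=np.clip(t.astype(int)*1.3,0,255).astype('uint8'); cv2.imwrite('pics/%s.png'%sys.argv[1],t)
M=toolR();P=np.array(manip.state()['tool_pos'])
for n,p in [('tip c',[0,0,.0407]),('wedge top',[.007,0,.0337]),('bow near',[.015,0,-.0013])]:
    X=P+M.apply(p); print(n,np.round((proj(f,X)-[200,180])*7))
for q in ([.5263,.0544,.138],[.5263-.008,.0544+.0003,.138]): print('lock',np.round((proj(f,q)-[200,180])*7))
plan([.526,.0544,P[2]],down(np.radians(177.8)),1)
E
python3 lk.py w22z
```

```text
t 24.85 P [0.5262 0.0548 0.1856] F [-0.1  0.3  0.1] T [-0.03 -0.02  0.02] w 0.106 J [-0.04 -0.15  1.88 -0.    1.41 -1.57]
z [-0.001 -0.001 -1.   ] x [-0.999  0.038  0.001]
tip c [[402. 314.]]
wedge top [[402. 270.]]
bow near [[404. 348.]]
lock [[398. 285.]]
lock [[398. 204.]]
rot deg [-0.1 -0.1 -0. ] dist 0.0
[np.float64(0.3), np.float64(-0.4), np.float64(0.0), np.float64(-0.07), np.float64(-0.05), np.float64(-0.01)]
```

View pics/w22z.png

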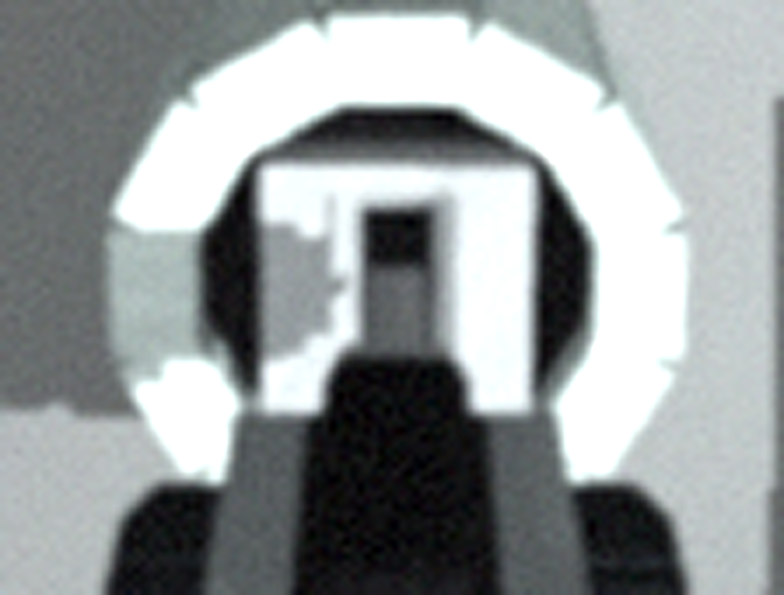

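The blade and slot line up to within about 0.5 mm, so I start inserting.

Emit:
move_arm(rows=[{"tx":0,"ty":0,"tz":0.003,"ax":0,"ay":0,"az":0,"jaw":255},{"tx":0,"ty":0,"tz":0.003,"ax":0,"ay":0,"az":0,"jaw":255},{"tx":0,"ty":0,"tz":0.003,"ax":0,"ay":0,"az":0,"jaw":255},{"tx":0,"ty":0,"tz":0.003,"ax":0,"ay":0,"az":0,"jaw":255}])

```text
time: 25.3
tool_pos: [0.5267, 0.0547, 0.1736]
tool_rot: [0.0, 0.019, 1.0, -0.001]
contact_force: [-0.5, -0.9, -0.7]
gripper_width: 0.108
```

```bash
python3 lk.py w23z
```

```text
t 25.30 P [0.5267 0.0547 0.1736] F [-0.5 -0.9 -0.7] T [-0.02 -0.03 -0.  ] w 0.108 J [-0.04 -0.13  1.89 -0.    1.38 -1.57]
z [ 0.    -0.001 -1.   ] x [-0.999  0.039 -0.001]
tip c [[402. 305.]]
wedge top [[402. 261.]]
bow near [[404. 337.]]
lock [[399. 331.]]
lock [[399. 246.]]
rot deg [-0.1 -0.  -0. ] dist 0.0
[np.float64(0.3), np.float64(-0.3), np.float64(0.0), np.float64(-0.07), np.float64(-0.03), np.float64(-0.01)]
```

View pics/w23z.png

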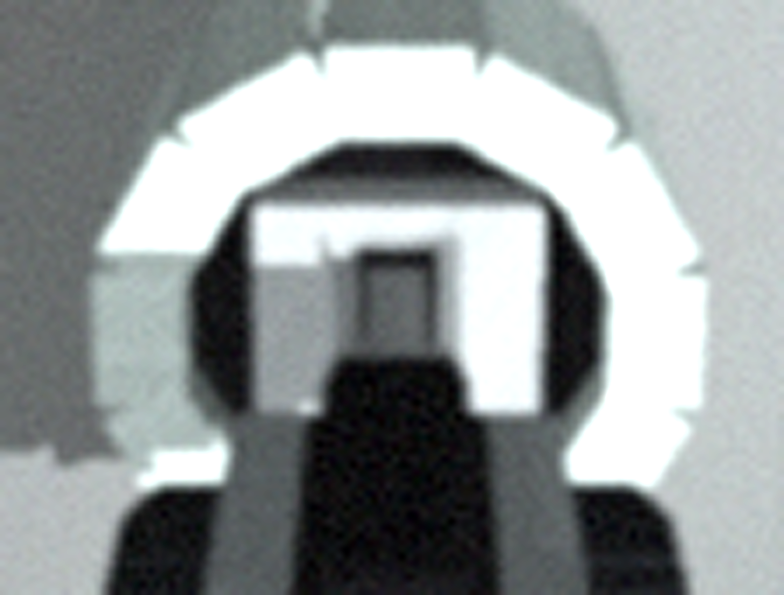

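Emit:
move_arm(rows=[{"tx":0,"ty":0,"tz":0.003,"ax":0,"ay":0,"az":0,"jaw":255},{"tx":0,"ty":0,"tz":0.003,"ax":0,"ay":0,"az":0,"jaw":255},{"tx":0,"ty":0,"tz":0.003,"ax":0,"ay":0,"az":0,"jaw":255},{"tx":0,"ty":0,"tz":0.003,"ax":0,"ay":0,"az":0,"jaw":255}])

```text
time: 25.75
tool_pos: [0.5265, 0.0547, 0.1613]
tool_rot: [-0.0, 0.019, 1.0, -0.001]
contact_force: [-3.2, 0.7, 4.6]
gripper_width: 0.11
```

```bash
python3 lk.py w24z
```

```text
t 25.75 P [0.5265 0.0547 0.1613] F [-3.2  0.7  4.6] T [-0.05  0.5  -0.02] w 0.110 J [-0.04 -0.12  1.9  -0.    1.36 -1.57]
z [-0.    -0.001 -1.   ] x [-0.999  0.039  0.   ]
tip c [[402. 308.]]
wedge top [[402. 263.]]
bow near [[404. 340.]]
lock [[400. 392.]]
lock [[400. 301.]]
rot deg [-0.1 -0.  -0. ] dist 0.0
[np.float64(0.4), np.float64(-0.3), np.float64(0.0), np.float64(-0.07), np.float64(-0.03), np.float64(-0.01)]
```

Emit:
move_arm(rows=[{"tx":0.0003,"ty":0,"tz":0.003,"ax":0.4,"ay":0,"az":1,"jaw":255},{"tx":0.0003,"ty":0,"tz":0.003,"ax":-0.4,"ay":0,"az":-2,"jaw":255},{"tx":0,"ty":0,"tz":0.003,"ax":0,"ay":0,"az":2,"jaw":255},{"tx":0,"ty":0,"tz":0.003,"ax":0,"ay":0,"az":-1,"jaw":255}])

```text
time: 26.2
tool_pos: [0.5285, 0.0544, 0.1542]
tool_rot: [0.003, 0.021, 1.0, -0.002]
contact_force: [-5.2, -0.6, 8.8]
gripper_width: 0.108
```

```bash
python3 lk.py w25z
```

```text
t 26.20 P [0.5285 0.0544 0.1542] F [-5.2 -0.6  8.8] T [ 0.05  0.93 -0.09] w 0.108 J [-0.04 -0.12  1.91 -0.    1.34 -1.56]
z [ 0.006 -0.003 -1.   ] x [-0.999  0.041 -0.006]
tip c [[402. 309.]]
wedge top [[402. 265.]]
bow near [[404. 341.]]
lock [[402. 406.]]
lock [[402. 312.]]
rot deg [-0.2  0.3 -0.1] dist 0.002
[np.float64(2.3), np.float64(-0.1), np.float64(-0.0), np.float64(-0.17), np.float64(0.33), np.float64(-0.1)]
```

View pics/w25z.png

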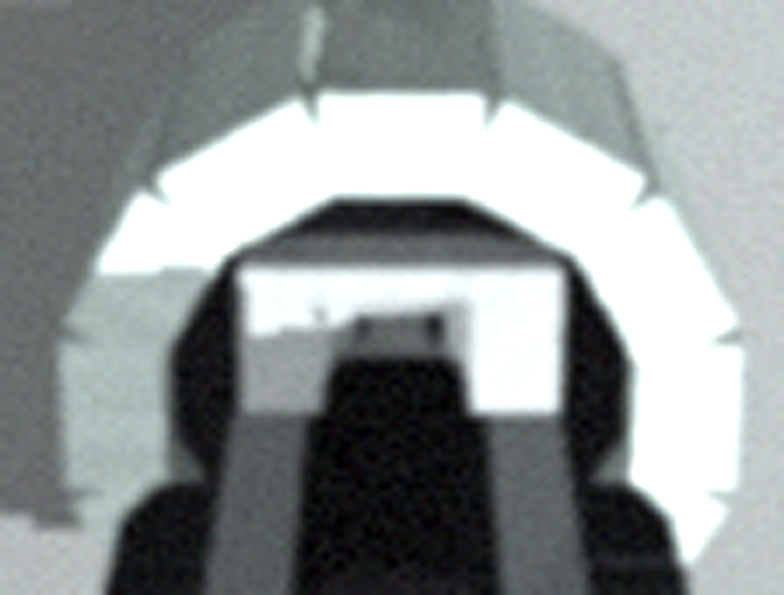

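Emit:
move_arm(rows=[{"tx":0.001,"ty":0,"tz":0.001,"ax":-0.1,"ay":0.2,"az":0,"jaw":255},{"tx":0.001,"ty":0,"tz":0.002,"ax":-0.1,"ay":0.2,"az":1,"jaw":255},{"tx":0.0005,"ty":0,"tz":0.004,"ax":0,"ay":0,"az":-2,"jaw":255},{"tx":0.0005,"ty":0,"tz":0.004,"ax":0,"ay":0,"az":2,"jaw":255},{"tx":0,"ty":0,"tz":0.001,"ax":0,"ay":0,"az":-1,"jaw":255}])

```text
time: 26.75
tool_pos: [0.5284, 0.0544, 0.1504]
tool_rot: [0.003, 0.022, 1.0, -0.0]
contact_force: [-2.5, -0.2, 0.5]
gripper_width: 0.111
```

```bash
python3 lk.py w26z
```

```text
t 26.75 P [0.5284 0.0544 0.1504] F [-2.5 -0.2  0.5] T [-0.    0.58 -0.07] w 0.111 J [-0.04 -0.11  1.91 -0.    1.34 -1.56]
z [ 0.005 -0.001 -1.   ] x [-0.999  0.045 -0.005]
tip c [[402. 313.]]
wedge top [[402. 269.]]
bow near [[404. 347.]]
lock [[402. 428.]]
lock [[401. 332.]]
rot deg [-0.   0.3 -0.3] dist 0.002
[np.float64(2.5), np.float64(-0.1), np.float64(-0.0), np.float64(-0.02), np.float64(0.31), np.float64(-0.3)]
```

View pics/w26z.png

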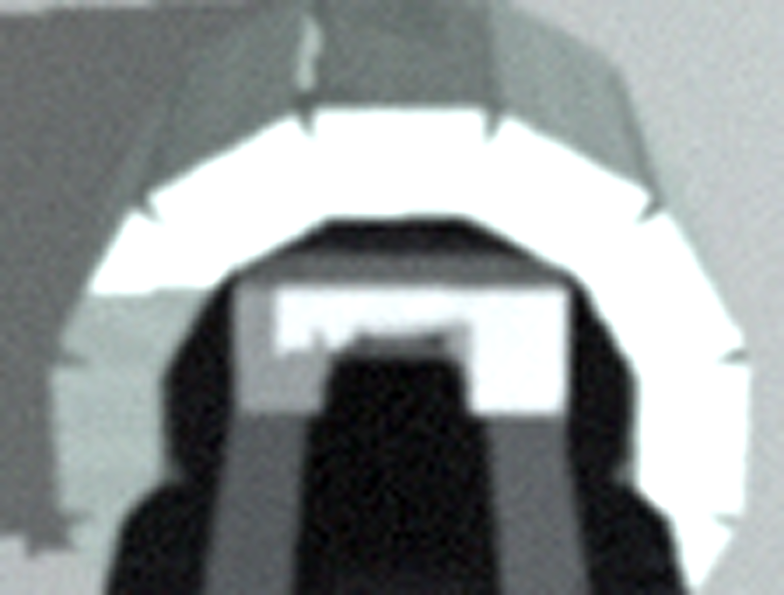

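Emit:
move_arm(rows=[{"tx":0.002,"ty":0,"tz":0.002,"ax":0,"ay":0.3,"az":0,"jaw":255},{"tx":0.001,"ty":0,"tz":0.003,"ax":0,"ay":0,"az":0,"jaw":255},{"tx":0,"ty":0,"tz":0.004,"ax":0,"ay":0,"az":0,"jaw":255}])

```text
time: 27.1
tool_pos: [0.5288, 0.0544, 0.1501]
tool_rot: [0.004, 0.023, 1.0, -0.0]
contact_force: [-14.6, 0.2, 27.2]
gripper_width: 0.109
```

```bash
python3 lk.py w27z
```

```text
t 27.10 P [0.5288 0.0544 0.1501] F [-14.6   0.2  27.2] T [0.01 2.62 0.01] w 0.109 J [-0.04 -0.11  1.91 -0.    1.33 -1.56]
z [ 0.007 -0.001 -1.   ] x [-0.999  0.047 -0.007]
tip c [[402. 311.]]
wedge top [[402. 267.]]
bow near [[404. 345.]]
lock [[402. 425.]]
lock [[401. 330.]]
rot deg [-0.   0.4 -0.5] dist 0.003
[np.float64(2.7), np.float64(-0.1), np.float64(-0.0), np.float64(-0.05), np.float64(0.39), np.float64(-0.48)]
```

View pics/w27z.png

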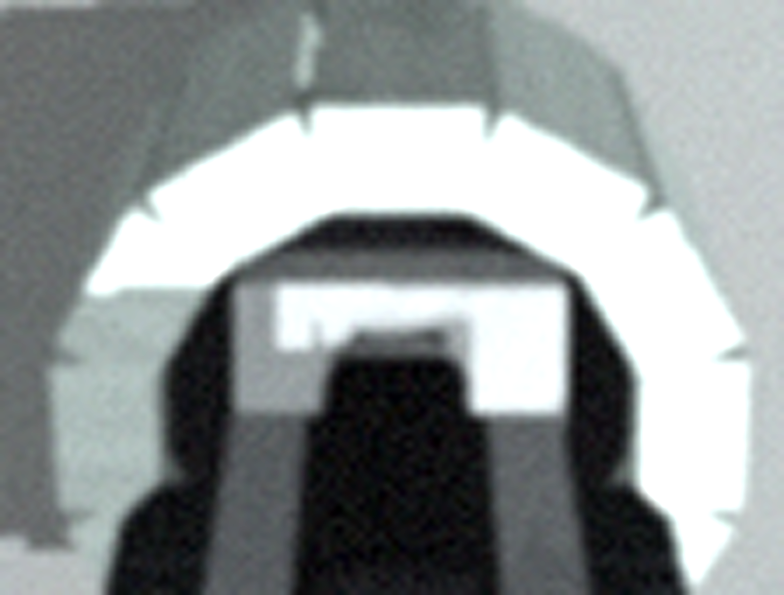

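```bash
python3 - <<'E'
from h import *
f=manip.grab_frame('wrist'); 
a=f['color'][:,:,::-1]; t=cv2.resize(a[215:240,240:275],(770,550),interpolation=cv2.INTER_CUBIC)
cv2.imwrite('pics/w28z.png',np.clip(t.astype(int)*2,0,255).astype('uint8'))
M=toolR();P=np.array(manip.state()['tool_pos'])
z=lambda X:np.round((proj(f,X)-[240,215])[0]*22)
for n,p in [('neck bot',[.0095,0,.0127]),('neck botL',[.0095,-.0045,.0127]),('neck botR',[.0095,.0045,.0127]),('neck bot+1',[.0105,0,.0127]),('neck 5 above',[.0095,0,.0077]),('bow bot',[.015,.005,-.0013])]: print(n,z(P+M.apply(p)))
for dx in (-.008,-.0095): print('slot end',z([.5263+dx,.0544+.0003,.138]))
print(z([.5263-.0125,.0544+.0125,.138]))
E
```

```text
neck bot [386. 297.]
neck botL [201. 296.]
neck botR [572. 297.]
neck bot+1 [387. 258.]
neck 5 above [387. 381.]
bow bot [615. 319.]
slot end [380. 269.]
slot end [377. 212.]
[880.  75.]
```

View pics/w28z.png

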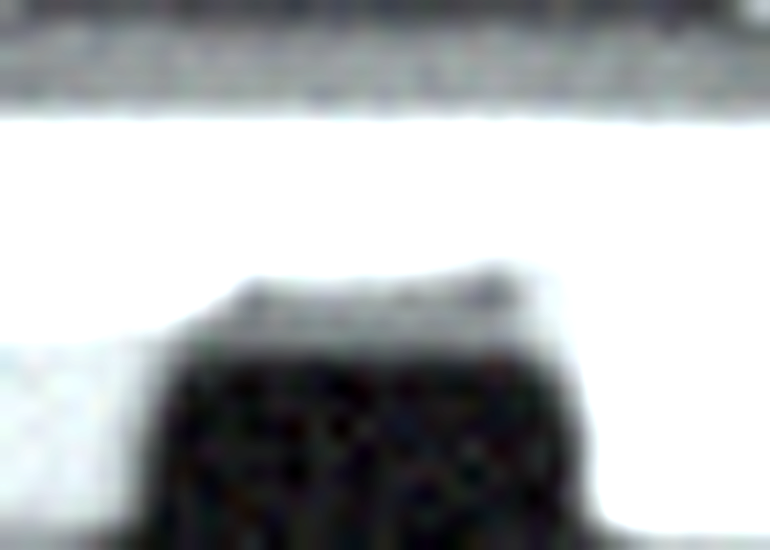

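Depth is about 28 mm with a hard stop at 27 N, so the key is home. I relax the side load before turning.

Emit:
move_arm(rows=[{"tx":0.001,"ty":0,"tz":-0.0005,"ax":0,"ay":0,"az":0,"jaw":255},{"tx":0,"ty":0,"tz":0,"ax":0,"ay":0,"az":0,"jaw":255}])

```text
time: 27.4
tool_pos: [0.5281, 0.0545, 0.1511]
tool_rot: [0.004, 0.024, 1.0, -0.0]
contact_force: [-0.8, 1.0, 3.0]
gripper_width: 0.105
```

```bash
python3 -c "
from h import *
st()"
```

```text
t 27.40 P [0.5281 0.0545 0.1511] F [-0.8  1.   3. ] T [-0.01 -0.1  -0.03] w 0.105 J [-0.04 -0.12  1.91 -0.    1.33 -1.56]
z [ 0.009 -0.001 -1.   ] x [-0.999  0.049 -0.009]
```

Emit:
move_arm(rows=[{"tx":0,"ty":0,"tz":0,"ax":0,"ay":0.2,"az":4,"jaw":255},{"tx":0,"ty":-0.0002,"tz":0.0003,"ax":0,"ay":0.2,"az":6,"jaw":255},{"tx":0,"ty":-0.0002,"tz":0.0003,"ax":0,"ay":0.1,"az":6,"jaw":255},{"tx":0,"ty":-0.0002,"tz":0.0003,"ax":0,"ay":0,"az":6,"jaw":255},{"tx":0,"ty":-0.0002,"tz":0.0003,"ax":0,"ay":0,"az":6,"jaw":255}])

```text
time: 27.9
tool_pos: [0.5282, 0.054, 0.1504]
tool_rot: [-0.0, 0.276, 0.961, 0.0]
contact_force: [-1.6, -1.1, 6.8]
gripper_width: 0.107
```

```bash
python3 lk.py w29z
```

```text
t 27.90 P [0.5282 0.054  0.1504] F [-1.6 -1.1  6.8] T [ 0.06  0.35 -0.06] w 0.107 J [-0.04 -0.11  1.91  0.    1.34 -1.05]
z [-0.     0.001 -1.   ] x [-0.848  0.53   0.001]
tip c [[404. 307.]]
wedge top [[405. 263.]]
bow near [[408. 340.]]
lock [[397. 427.]]
lock [[345. 344.]]
rot deg [  0.1  -0.  -30. ] dist 0.002
[np.float64(2.0), np.float64(-0.8), np.float64(0.0), np.float64(0.05), np.float64(-0.04), np.float64(-30.0)]
```

View pics/w29z.png

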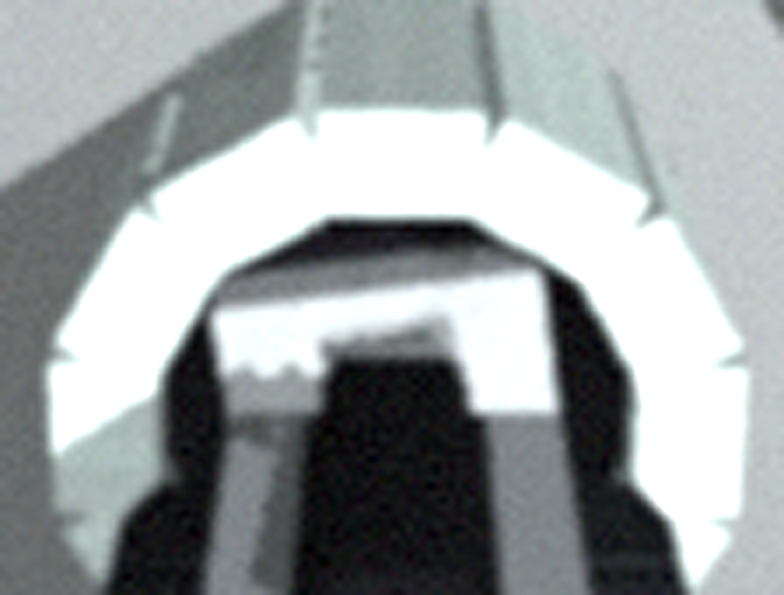

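The plug turns with the key, lagging by the stated play. I carry on turning.

Emit:
move_arm(rows=[{"tx":0,"ty":-0.0002,"tz":0.0002,"ax":0,"ay":0,"az":7,"jaw":255},{"tx":0,"ty":-0.0002,"tz":0.0002,"ax":0,"ay":0,"az":7,"jaw":255},{"tx":0,"ty":-0.0002,"tz":0.0002,"ax":0,"ay":0,"az":7,"jaw":255},{"tx":0,"ty":-0.0002,"tz":0.0002,"ax":0,"ay":0,"az":7,"jaw":255},{"tx":0,"ty":-0.0002,"tz":0.0002,"ax":0,"ay":0,"az":7,"jaw":255},{"tx":0,"ty":-0.0002,"tz":0.0002,"ax":0,"ay":0,"az":7,"jaw":255},{"tx":0,"ty":-0.0002,"tz":0.0002,"ax":0,"ay":0,"az":7,"jaw":255},{"tx":0,"ty":0,"tz":0.0002,"ax":0,"ay":0,"az":5,"jaw":255}])

```text
time: 28.75
tool_pos: [0.5275, 0.0537, 0.1504]
tool_rot: [-0.001, 0.698, 0.716, 0.0]
contact_force: [-2.3, 0.3, 6.5]
gripper_width: 0.107
```

```bash
python3 lk.py w30z
```

```text
t 28.75 P [0.5275 0.0537 0.1504] F [-2.3  0.3  6.5] T [-0.    0.38  0.1 ] w 0.107 J [-0.04 -0.11  1.91  0.    1.34 -0.07]
z [-0.002  0.002 -1.   ] x [-0.025  1.     0.002]
tip c [[401. 297.]]
wedge top [[401. 252.]]
bow near [[403. 327.]]
lock [[387. 428.]]
lock [[283. 422.]]
rot deg [ -0.   -0.1 -86.5] dist 0.002
[np.float64(0.7), np.float64(-1.5), np.float64(0.0), np.float64(-0.0), np.float64(-0.14), np.float64(-86.5)]
```

View pics/w30z.png

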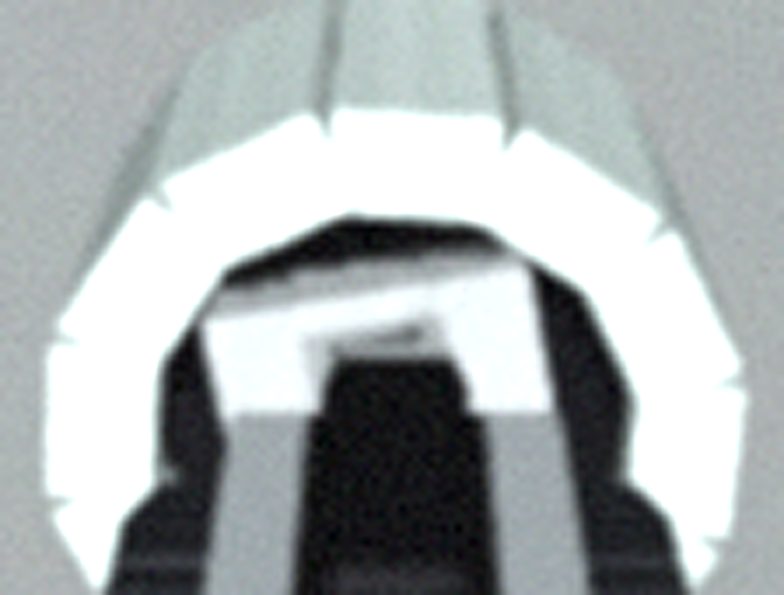

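Emit:
move_arm(rows=[{"tx":0,"ty":-0.0002,"tz":0.0002,"ax":0,"ay":0,"az":5,"jaw":255},{"tx":0,"ty":-0.0002,"tz":0.0002,"ax":0,"ay":0,"az":5,"jaw":255},{"tx":0,"ty":0,"tz":0.0002,"ax":0,"ay":0,"az":3,"jaw":255},{"tx":0,"ty":0,"tz":0.0002,"ax":0,"ay":0,"az":2,"jaw":255}])

```text
time: 29.2
tool_pos: [0.5273, 0.0537, 0.1504]
tool_rot: [-0.001, 0.79, 0.613, -0.001]
contact_force: [-1.1, 0.3, 5.6]
gripper_width: 0.11
```

```bash
python3 lk.py w31z
```

```text
t 29.20 P [0.5273 0.0537 0.1504] F [-1.1  0.3  5.6] T [0.04 0.28 0.28] w 0.110 J [-0.04 -0.11  1.91  0.    1.34  0.21]
z [-0.002  0.001 -1.   ] x [0.248 0.969 0.001]
tip c [[399. 295.]]
wedge top [[399. 250.]]
bow near [[400. 325.]]
lock [[385. 430.]]
lock [[284. 449.]]
rot deg [-1.000e-01 -2.000e-01 -1.022e+02] dist 0.001
[np.float64(0.3), np.float64(-1.4), np.float64(0.0), np.float64(-0.07), np.float64(-0.16), np.float64(-102.21)]
```

View pics/w31z.png

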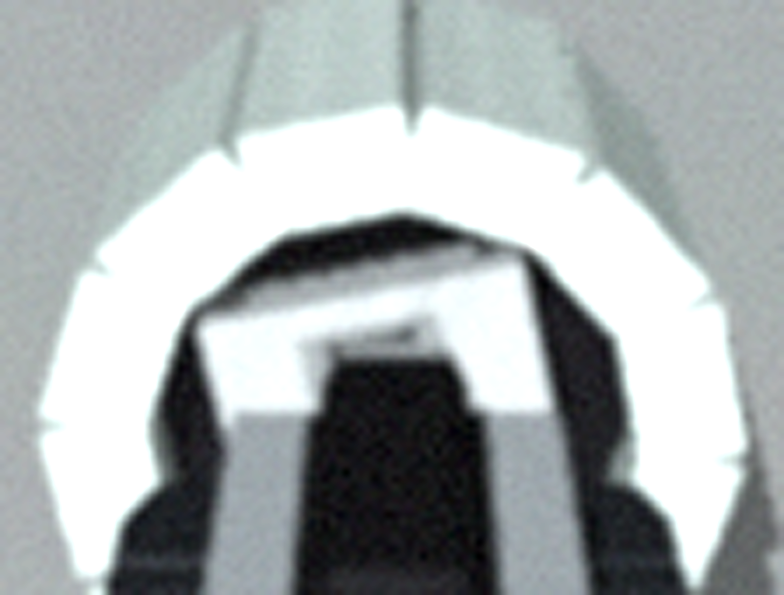

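Emit:
move_arm(rows=[{"tx":0,"ty":0,"tz":0.0002,"ax":0,"ay":0,"az":3,"jaw":255},{"tx":0,"ty":0,"tz":0.0003,"ax":0,"ay":0,"az":3,"jaw":255}])

```text
time: 29.45
tool_pos: [0.5273, 0.054, 0.1504]
tool_rot: [-0.001, 0.822, 0.57, -0.001]
contact_force: [-1.5, 0.5, 6.6]
gripper_width: 0.107
```

```bash
python3 lk.py w32z; python3 - <<'E'
from h import *
f=manip.grab_frame('wrist');im=f['color'][:,:,::-1]
t=cv2.resize(im[180:265,200:312],(784,595),interpolation=cv2.INTER_CUBIC);cv2.imwrite('pics/w33z.png',t)
E
```

```text
t 29.45 P [0.5273 0.054  0.1504] F [-1.5  0.5  6.6] T [0.17 0.32 0.78] w 0.107 J [-0.04 -0.11  1.91  0.    1.34  0.32]
z [-0.003  0.001 -1.   ] x [0.35  0.937 0.   ]
tip c [[397. 294.]]
wedge top [[398. 250.]]
bow near [[399. 324.]]
lock [[385. 434.]]
lock [[287. 463.]]
rot deg [-1.000e-01 -2.000e-01 -1.084e+02] dist 0.001
[np.float64(-0.1), np.float64(-1.3), np.float64(0.0), np.float64(-0.12), np.float64(-0.19), np.float64(-108.39)]
```

View pics/w33z.png

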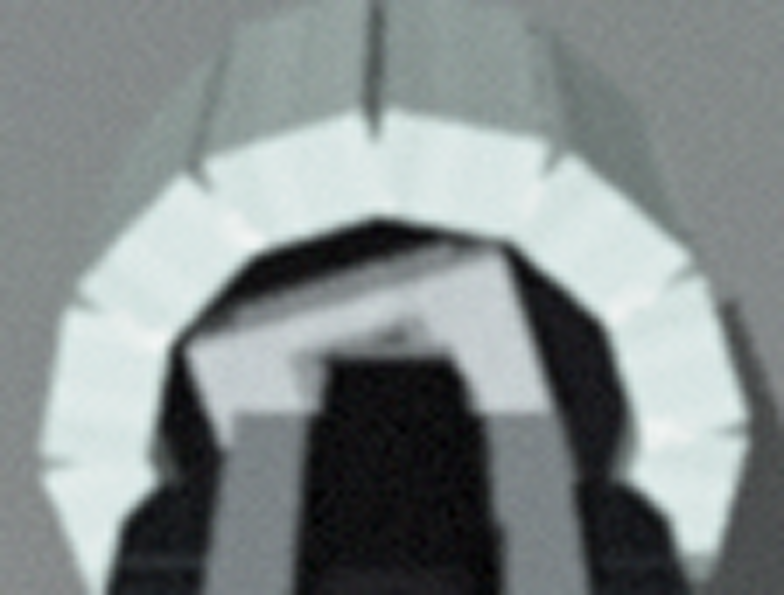

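```bash
python3 - <<'E'
from h import *
f=manip.grab_frame('wrist')
for p,q in [((187,345),(500,248))]:
    a=onz(f,200+p[0]/7,180+p[1]/7,.138);b=onz(f,200+q[0]/7,180+q[1]/7,.138);d=b-a;print(np.degrees(np.arctan2(d[1],d[0])),np.linalg.norm(d))
st()
grab('scene','s34.png'); a=cv2.imread('pics/s34.png')[120:260,130:340];cv2.imwrite('pics/s34z.png',cv2.resize(a,(780,520),interpolation=cv2.INTER_CUBIC))
E
```

```text
-1.9227902514354527 0.025105432508729545
t 29.60 P [0.5273 0.0541 0.1504] F [-1.9 -0.1  6. ] T [0.14 0.28 0.55] w 0.107 J [-0.04 -0.11  1.91  0.    1.34  0.32]
z [-0.003  0.001 -1.   ] x [0.348 0.937 0.   ]
```

View pics/s34z.png

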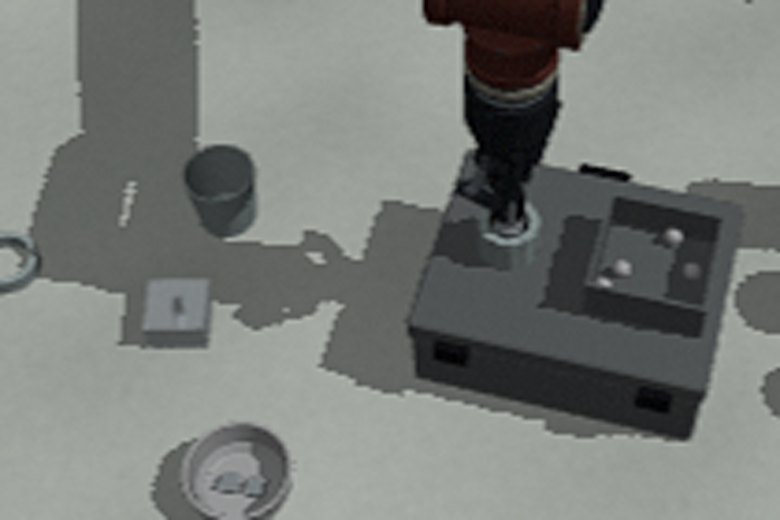

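```bash
python3 - <<'E'
from h import *
for i in range(6): manip.grab_frame('side'); st()
f=manip.grab_frame('wrist');im=f['color'][:,:,::-1]
t=cv2.resize(im[180:265,200:312],(784,595),interpolation=cv2.INTER_CUBIC);cv2.imwrite('pics/w35z.png',t)
E
```

```text
t 29.70 P [0.5273 0.0541 0.1504] F [-1.6  1.   6. ] T [0.18 0.29 0.57] w 0.106 J [-0.04 -0.11  1.91  0.    1.34  0.32]
z [-0.003  0.001 -1.   ] x [0.348 0.937 0.   ]
t 29.75 P [0.5273 0.0541 0.1504] F [-2.   0.6  6.3] T [0.1  0.28 0.55] w 0.107 J [-0.04 -0.11  1.91  0.    1.34  0.32]
z [-0.003  0.001 -1.   ] x [0.348 0.937 0.   ]
t 29.80 P [0.5273 0.0541 0.1504] F [-1.6  0.8  6.7] T [0.23 0.32 0.62] w 0.109 J [-0.04 -0.11  1.91  0.    1.34  0.32]
z [-0.003  0.001 -1.   ] x [0.348 0.937 0.   ]
t 29.85 P [0.5273 0.0541 0.1504] F [-1.4  1.   6.4] T [0.21 0.31 0.57] w 0.110 J [-0.04 -0.11  1.91  0.    1.34  0.32]
z [-0.003  0.001 -1.   ] x [0.348 0.937 0.   ]
t 29.90 P [0.5273 0.0541 0.1504] F [-1.5  0.4  5.8] T [0.15 0.31 0.58] w 0.106 J [-0.04 -0.11  1.91  0.    1.34  0.32]
z [-0.003  0.001 -1.   ] x [0.348 0.937 0.   ]
t 29.95 P [0.5273 0.0541 0.1504] F [-1.7 -0.3  5.8] T [0.15 0.27 0.58] w 0.109 J [-0.04 -0.11  1.91  0.    1.34  0.32]
z [-0.003  0.001 -1.   ] x [0.348 0.937 0.   ]
```

View pics/w35z.png

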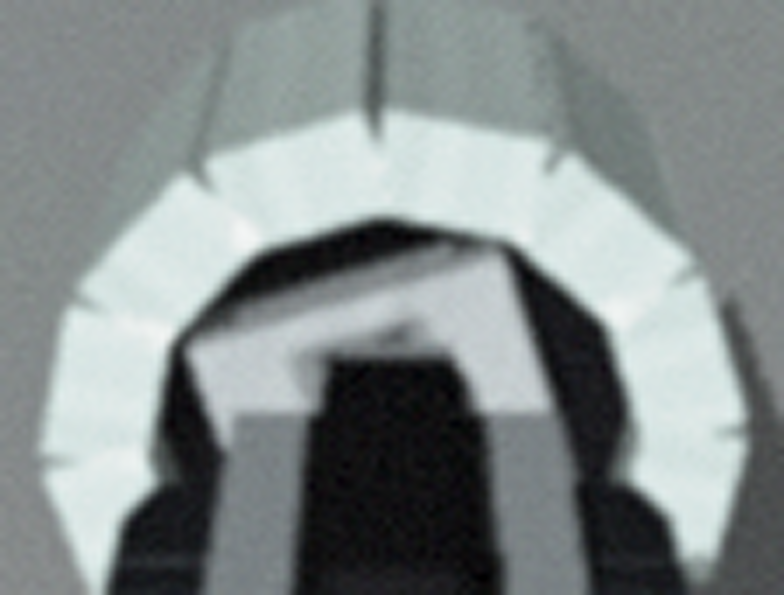

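The hold is steady: about 0.57 N m against the stop, a 6 N downward push, and the plug still at a quarter turn. Handing in.

```bash
python3 -c "
from h import *
print(manip.job_done()); st()"
```

```text
the job is handed in; nothing more can be done
None
the job is handed in; nothing more can be done
```

The job is done and was handed in at about 30 s of the 64 s allowed. I tipped the cup into the hopper and stood it back on the shelf about 2 cm from where it started. Then I pulled the key from its block, pushed it into the lock with a small wiggle and turned it clockwise. I handed in while still gripping the key and holding it against its spring.

**Last checks:**
- **Balls and cup:** the wrist view shows all five balls in the hopper. The cup is upright and empty.
- **Key depth:** the key stopped hard at about 27 N with its tip roughly 28 mm down. I estimated the depth from the tool height and the picture, allowing for a slip in the grip of about half a millimetre.
- **Plug angle:** in the image the plug has turned about 89.7° from its rest position.
- **Hold:** the holding moment was steady at about 0.57 N m over the last 0.3 s, with about 6 N pressing down.

**One disagreement:** the gripper turned about 108° in all, roughly 9° more than a quarter turn plus the stated play. I put that down to give in the grip, since the plug itself sits at the stop.

I didn't touch the adapter, the hot shoe covers or the lenses, and the late views show the covers still in their bowl. I took no final measurement of any of them.

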